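# Pack fixture blocks and die trays in a two-tier carrier and snap it shut

### The arm

A 6-joint arm with a two-finger parallel gripper is mounted at the origin on a cart in front of the work surface, level with it; the furniture and walls round the work are solid. World frame = base frame: x ahead of the robot, y to its left, z up, the work surface at z = 0. Lengths are in m, angles in rad, forces in N, time in s.
With the tool pointing down it reaches from about 0.35 to 0.975 m from the base axis. Payload 4.9 kg.
Tool frame: the origin (TCP) lies at the very end of the fingers, on their centre line; the grasp point (between the pads) lies 19 mm behind it; z points along the fingers, y is the direction in which the jaws open and shut (so a half turn about z gives the same grasp; the last joint's range is limited). The gripper opens to 85 mm and grips with 20 to 120 N. Pads are 22 mm wide; open, the fingers measure 114 mm over their backs; the gripper's body (76 mm by 85 mm) begins 54 mm behind the grasp point. The pads swing forward as they close: fully open they stand 13 mm farther back than shut.
Start: joints at [-0.119, 0.053, 1.613, -0, 1.476, -0.119], TCP at [0.625, 0, 0.231] pointing down, gripper open.
Joint ranges: [-3.01, 3.01], [-1.01, 2.22], [0.06, 2.58], [-1.02, 4.17], [0.09, 2.62], [-3.14, 3.14]. Speed limits (rad/s): [2.57, 2.57, 3.14, 3.14, 3.14, 3.14].

### API

Orientations are given as a rotation vector (axis times angle).
In Python, from station import ctrl gives the robot as it stands.
- The arm moves only by the tool step_arm, never from a script. Its argument "moves" is a list of rows, each a list of 5 numbers: the opening, from 0 (shut) to 1 (fully open), then the shift along the world's x, y, z in m, then the turn about the world's z in degrees. A call has 1 to 20 rows; each row shifts and turns the pose as measured when the row begins; what a row does not reach is not made up. A row lasts 1/8 s, in which the tool goes at most 62.5 mm and 10.7 degrees, less where a joint would pass 70% of its speed; a pose out of reach is approached as far as the arm can. A call is refused whole if a number of a shift passes 0.0625 or a number of a turn 10.7, either way. A call with a gripper value outside its range is refused whole. The fingers move at their own pace and stop on an object; "newtons" is the grip in N (left out, the last holds). Time passes only in rows, so rows that do not move let the fingers close. It gives the time, the measured TCP pose, the force and the opening at its end, in the units of the state.
- ctrl.get_obs(): the state, without advancing time (a new reading comes with each control period).
- ctrl.get_image(name): name is "scene" or "side" or "wrist"; returns a dict with "color" (480x640x3 uint8, red, green, blue), "camera_matrix" (3x3 intrinsics, pixels), "R" (3x3) and "t" (3): a world point X has camera coordinates R X + t; the wrist camera has in their place "T_tool_cam" (4x4, takes a point from camera to tool coordinates, whose origin is the TCP and whose axes are the flange's). Camera axes: x right, y down, z forward; pixel columns grow to the right and rows downward; lengths in m; the calibration is good to about 2 mm. A picture is of the moment at which its call begins: read the wrist's pose just before it. There is no depth.
- ctrl.finish_job(): hands the job in, once; it reports no verdict.
Trained networks look in a picture, given as the dict that the camera call returned (one of the last four; its "shot" number tells which), for a name from the list of things; names that differ only in an ending like _2 or _b are one class to them, and where a whole thing is asked for, a point or a joint stands for the part that bears it (a point fixed in the world has none). Each returns a list of dicts, best first, with "p" (0 to 1); they miss things now and then, are a little off and sometimes report something else, mostly with a low value. They report only what shows in the picture. A call takes as long as a camera call.
- ctrl.spot_in(picture, query): "bbox" ([left, top, right, bottom] in pixels, round what is visible of it).
The state is a dict: "t": time; "q": joint angles; "dq": joint speeds; "effort": joint torques, N m; "tool_pos": TCP position; "tool_rot": TCP orientation; "contact_force": force on the tool from outside, world axes, zero at the start; "wrist_torque": the same for the moment, N m; "opening": finger opening in m.
Only numpy, scipy, OpenCV 4.12 (cv2) and the standard library are available. Lean on these libraries where they do the work, as an engineer would, in place of code of your own. Each camera call takes 0.05 s, during which the arm holds its last target.

### The job

Lay every fixture block (riser or stop block) on the bench on the floor of the carrier's lower tote, below its rim; then set the loose tote on top, turned so that it stacks (low sides opposite) instead of nesting onto the blocks, with every die tray lying flat, right way up, on its floor. Then close the lid fully, and only after that press both steel clips on its front edge down until they snap over. The number of blocks and trays varies; leave the tally counter and the label roll alone.

Things in the scene. Friction and masses are not known exactly. Their poses are not given: they have to be found in the camera images.
- carrier: Fixed carrier: base plate 244 x 140 x 8 mm with a lower tote built on it. Origin: centre of its underside, on the bench; x along its length (lid hinge at the +x far end, clips at the -x front end), y to its left, z up. Place and yaw vary. Posts 10 x 22 mm stand at x = +-106, y = +-38, up to z = 105.
- lower_floor (a point): Middle of the lower tote's floor, at carrier (0, 0, 11) mm. Inside the tote: x -79..79, y -56..56. Its rim is at carrier z = 50; its low side is the -y wall, top at z = 34. Keep blocks below the rim.
- stack_seat (a point): Middle of the lower tote's rim plane, carrier (0, 0, 50): the underside of a stacked tote comes here. The end walls (|x| 79..89) have notches at y -22..-2 and 24..44. End guards (|x| 90..94) and corner guides (|y| 45..56 on the end walls), tops at z = 60, leave a stacked tote's lugs 4 mm of play each way.
- lid_hinge (a point): Middle of the lid's hinge line, at carrier (106, 0, 110) mm; the axis runs along carrier y.
- lid (a joint): Lid angle, rad: 0 = closed (level, at its stop), at most 1.95, about 1.7 at the start (up, leaning to the far side). Grey plate 208 x 124 x 5 mm, 8 to 216 mm from the hinge; its outer face lies 3 mm outside the hinge plane, the inner 2 mm inside. 0.12 kg; it stays where left (friction 0.19 N m): 1 to 4 N on its outer face moves it. Closed underside at z = 108.
- lid_front (a point): Middle of the lid's free edge on its outer face, 216 mm from the hinge; moves with the lid.
- clip_left (a joint): Left clip (carrier +y side), rad: 0 = open, tab raised 0.6 rad from the lid's plane; 0.6 = snapped over, tab level. A spring strut holds it either way: pressing needs most force at the start (10 to 13 N at the tab point), less and less up to 0.3; past that it snaps to 0.6 by itself and stays; let go earlier it springs back. The same force upward reopens it.
- clip_left_tab (a point): Pressing point of the left clip, in its steel tab (34 long, 22 wide, 4 thick; the point is 22 mm from the clip's hinge, in mid-thickness). Clip hinge: 217 mm from the lid's hinge, 10 mm outside its plane, carrier y = +38. With the lid closed the point is at carrier (-129, 38, 132) when open, (-133, 38, 120) when snapped.
- clip_right (a joint): Right clip (carrier -y side), same values and behaviour as the left one.
- clip_right_tab (a point): Pressing point of the right clip, like the left one, at carrier y = -38.
- tote_handle (a point): Loose grey upper tote, at its handle, a square block 18 x 18 mm standing in its middle, top 52 mm above the underside; this point is on its axis, 42 mm above the underside. Axes: x along the tote, z up. Outside 146 (x) x 104 (y), inside 140 x 98, floor 3, walls 34 high. 0.18 kg. Any yaw at the start.
- tote_low_side (a point): Middle of the top of the loose tote's low side (its -y wall, 18 mm high, 50.5 from the middle). Lugs 14 wide, 10 high stand out at the foot of both ends to x = +-86, at y = +34 and -12. With -y towards the carrier's +y they rest on the lower rim (stacked, handle point at carrier (0, 0, 92)); the other way they drop into the notches (nested).
- die_tray_lidded_mid (a point): Black die tray with a lid, 51 x 52 x 12 mm, 20 g; the point is in its middle, 6 mm above its underside, x and y along its sides; a 2 mm rib on its +y side. May be absent.
- die_tray_open_mid (a point): Black open die tray, 51 x 51 x 10 mm, 15 g; the point is in its middle, 5 mm above its underside, x and y along its sides. May be absent.
- counter: Hand tally counter 42 x 70 x 18 mm behind the carrier: leave alone. Origin: centre of its underside.
- roll: Roll of labels 58 mm across, 32 high, at the far left: leave alone. Origin: centre of its underside.
- riser_a_mid (a point): Bright aluminium riser block (a fixture block), 35 x 35 mm, 30 high plus a low screw head, 0.09 kg; the point is on its axis, 15 mm above its underside, x and y along its sides. May be absent.
- stop_a_mid (a point): Dark stop block (a fixture block), 30 (x) x 50 (y) mm, 20 high plus two low screw heads, 0.08 kg; the point is in its middle, 10 mm above its underside. May be absent.
- riser_b_mid (a point): Bright aluminium riser block (a fixture block), 35 x 35 mm, 30 high plus a low screw head, 0.09 kg; the point is on its axis, 15 mm above its underside, x and y along its sides. May be absent.
- stop_b_mid (a point): Dark stop block (a fixture block), 30 (x) x 50 (y) mm, 20 high plus two low screw heads, 0.08 kg; the point is in its middle, 10 mm above its underside. May be absent.

How it is judged:
On the way, in this order (a step that is already met when the one before it is completed fails the run):
1. every fixture block present lies on the floor of the lower tote, released (x of riser_a_mid in the frame of carrier between -0.079 and 0.079 m and y of riser_a_mid in the frame of carrier between -0.056 and 0.056 m and z of each of riser_a_mid, riser_b_mid, stop_a_mid, stop_b_mid in the frame of carrier below 0.034 m and x of riser_b_mid in the frame of carrier between -0.079 and 0.079 m and y of riser_b_mid in the frame of carrier between -0.056 and 0.056 m and x of stop_a_mid in the frame of carrier between -0.079 and 0.079 m and y of stop_a_mid in the frame of carrier between -0.056 and 0.056 m and x of stop_b_mid in the frame of carrier between -0.079 and 0.079 m and y of stop_b_mid in the frame of carrier between -0.056 and 0.056 m and contact force between the fingers and riser_a below 0.3 N and contact force between the fingers and riser_b below 0.3 N and contact force between the fingers and stop_a below 0.3 N and contact force between the fingers and stop_b below 0.3 N), for 0.2 s.
2. the upper tote is stacked on the lower one, turned half round, with every die tray present lying in it, all released (x of riser_a_mid in the frame of carrier between -0.079 and 0.079 m and y of riser_a_mid in the frame of carrier between -0.056 and 0.056 m and z of each of riser_a_mid, riser_b_mid, stop_a_mid, stop_b_mid in the frame of carrier below 0.034 m and x of riser_b_mid in the frame of carrier between -0.079 and 0.079 m and y of riser_b_mid in the frame of carrier between -0.056 and 0.056 m and x of stop_a_mid in the frame of carrier between -0.079 and 0.079 m and y of stop_a_mid in the frame of carrier between -0.056 and 0.056 m and x of stop_b_mid in the frame of carrier between -0.079 and 0.079 m and y of stop_b_mid in the frame of carrier between -0.056 and 0.056 m and x of tote_handle in the frame of carrier between -0.009 and 0.009 m and y of tote_handle in the frame of carrier between -0.009 and 0.009 m and z of tote_handle in the frame of carrier between 0.088 and 0.096 m and angle between tote_handle's own z axis and vertical below 0.05 rad and y of tote_low_side in the frame of carrier above 0.035 m and x of die_tray_lidded_mid in the frame of tote_handle between -0.07 and 0.07 m and y of die_tray_lidded_mid in the frame of tote_handle between -0.05 and 0.05 m and z of die_tray_lidded_mid in the frame of tote_handle between -0.042 and -0.028 m and angle between each of die_tray_lidded_mid, die_tray_open_mid's own z axis and vertical below 0.12 rad and x of die_tray_open_mid in the frame of tote_handle between -0.07 and 0.07 m and y of die_tray_open_mid in the frame of tote_handle between -0.05 and 0.05 m and z of die_tray_open_mid in the frame of tote_handle between -0.042 and -0.028 m and contact force between the fingers and tote below 0.3 N and contact force between the fingers and die_tray_lidded below 0.3 N and contact force between the fingers and die_tray_open below 0.3 N), for 0.3 s.
3. the lid is closed, both clips still open (value of joint lid below 0.04 rad and value of joint each of clip_left, clip_right below 0.15 rad), for 0.2 s.
4. both clips have snapped over (value of joint lid below 0.04 rad and value of joint each of clip_left, clip_right above 0.5 rad), for 0.2 s.
At the end, for the whole second after the job is handed in: Lid under 0.04 rad, both clips over 0.5 rad; upper tote centred within 9 mm, upright, low side to carrier +y, its handle point at carrier z 88 to 96 mm; die trays flat on its floor; blocks in the lower tote, middles below carrier z 34 mm; all at rest (all of step 4 and x of riser_a_mid in the frame of carrier between -0.079 and 0.079 m and y of riser_a_mid in the frame of carrier between -0.056 and 0.056 m and z of each of riser_a_mid, riser_b_mid, stop_a_mid, stop_b_mid in the frame of carrier below 0.034 m and x of riser_b_mid in the frame of carrier between -0.079 and 0.079 m and y of riser_b_mid in the frame of carrier between -0.056 and 0.056 m and x of stop_a_mid in the frame of carrier between -0.079 and 0.079 m and y of stop_a_mid in the frame of carrier between -0.056 and 0.056 m and x of stop_b_mid in the frame of carrier between -0.079 and 0.079 m and y of stop_b_mid in the frame of carrier between -0.056 and 0.056 m and x of tote_handle in the frame of carrier between -0.009 and 0.009 m and y of tote_handle in the frame of carrier between -0.009 and 0.009 m and z of tote_handle in the frame of carrier between 0.088 and 0.096 m and angle between tote_handle's own z axis and vertical below 0.05 rad and y of tote_low_side in the frame of carrier above 0.035 m and x of die_tray_lidded_mid in the frame of tote_handle between -0.07 and 0.07 m and y of die_tray_lidded_mid in the frame of tote_handle between -0.05 and 0.05 m and z of die_tray_lidded_mid in the frame of tote_handle between -0.042 and -0.028 m and angle between each of die_tray_lidded_mid, die_tray_open_mid's own z axis and vertical below 0.12 rad and x of die_tray_open_mid in the frame of tote_handle between -0.07 and 0.07 m and y of die_tray_open_mid in the frame of tote_handle between -0.05 and 0.05 m and z of die_tray_open_mid in the frame of tote_handle between -0.042 and -0.028 m and linear speed of tote below 0.02 m/s); the robot touches nothing.
It fails at once if the tally counter or the label roll is moved more than 3 cm (distance of any of counter, roll from where it was at the start of the episode above 0.03 m).
Of riser_a, riser_b, stop_a, stop_b only 2 to 3 are there at a start; the rules pass over those that are not, and their reading is None.
Of die_tray_lidded, die_tray_open only 1 to 2 are there at a start; the rules pass over those that are not, and their reading is None.
At some moment in a run one of riser_a, riser_b, stop_a, stop_b may be knocked a few centimetres aside while the robot is not near it.
Once in a run the grip may slacken for a moment while it holds something.
It also fails if it takes over 208 s, if anything falls off the work surface, if the arm or the gripper's body presses on something with over 40 N, if the wrist force passes 120 N, or if a joint passes its speed limit or range.

## Working session

There is one attempt and no reset: what is moved stays moved. The work goes in short steps, Python scripts to look and compute and a tool call to move; the robot and the scene stay as the last step left them, time stands still between calls to the robot, and variables do not carry over. Pictures are saved under pics/ and viewed, and the job is handed in when it is done.

Besides the shell and the picture viewer there is one more tool, called as name(argument=value, ...), one argument or row to a line, values as JSON. step_arm: Moves the arm, as the interface text tells. Its arguments: {"type":"object","properties":{"moves":{"type":"array","items":{"type":"array","items":{"type":"number"}}},"newtons":{"type":"number"}},"required":["moves"]}

```bash
ls; mkdir -p pics; cat > h.py <<'E'
import numpy as np, cv2, json
from station import ctrl
from scipy.spatial.transform import Rotation as Rn
def save(p,name):
    cv2.imwrite('pics/'+name+'.png', cv2.cvtColor(p['color'],cv2.COLOR_RGB2BGR))
def cam(p,obs=None):
    K=np.array(p['camera_matrix'])
    if 'R' in p and p['R'] is not None: return K,np.array(p['R']),np.array(p['t'])
    T=np.eye(4);T[:3,:3]=Rn.from_rotvec(obs['tool_rot']).as_matrix();T[:3,3]=obs['tool_pos']
    W=np.linalg.inv(T@np.array(p['T_tool_cam']));return K,W[:3,:3],W[:3,3]
def proj(c,X):
    K,R,t=c;X=np.atleast_2d(X);Y=(R@X.T).T+t;u=(K@Y.T).T;return u[:,:2]/u[:,2:]
def ray(c,uv,z):
    K,R,t=c;d=R.T@np.linalg.solve(K,np.array([uv[0],uv[1],1.]));o=-R.T@t
    return o+d*(z-o[2])/d[2]
E
python3 - <<'E'
from h import *
o=ctrl.get_obs();print(o)
for n in ['scene','side','wrist']:
    o=ctrl.get_obs();p=ctrl.get_image(n);save(p,n+'0');c=cam(p,o);print(n,[x.round(3).tolist() for x in c])
    for q in ['carrier','lid','clip_left','clip_right','tote_handle','die_tray_lidded_mid','die_tray_open_mid','counter','roll','riser_a_mid','stop_a_mid']:
        r=ctrl.spot_in(p,q);print(q,[(np.round(d['bbox'],0).tolist(),round(d['p'],2)) for d in r][:4])
E
```

```text
pics
{'t': 0.0, 'q': array([-1.19006278e-01,  5.33833584e-02,  1.61431242e+00,  7.72724246e-06,
        1.47602442e+00, -1.19020390e-01]), 'dq': array([ 0.0003151 ,  0.00105861,  0.00026557,  0.00133192, -0.00166131,
       -0.00036503]), 'effort': array([ 2.70554956e-04, -3.93670499e+01, -3.70175600e+01, -1.62778279e-04,
        6.93513779e-03, -6.06393527e-06]), 'tool_pos': array([6.24362285e-01, 7.49101170e-05, 2.30035605e-01]), 'tool_rot': array([-2.22024023e+00, -2.22026992e+00,  2.05522222e-03]), 'contact_force': array([ 0.09994962, -1.06368418, -0.50787787]), 'wrist_torque': array([-0.00123676,  0.0078312 ,  0.03890377]), 'opening': 0.08531496332276761}
scene [[[533.577, 0.0, 317.73], [0.0, 533.577, 241.117], [0.0, 0.0, 1.0]], [[0.982, -0.189, 0.006], [-0.087, -0.478, -0.874], [0.168, 0.858, -0.485]], [-0.542, 0.165, 1.072]]
carrier [([262.0, 135.0, 386.0, 294.0], 0.81), ([222.0, 225.0, 244.0, 232.0], 0.39)]
lid [([351.0, 134.0, 384.0, 228.0], 0.69)]
clip_left []
clip_right []
tote_handle [([266.0, 198.0, 331.0, 232.0], 0.72)]
die_tray_lidded_mid [([224.0, 226.0, 242.0, 231.0]
[... 775 characters left out ...]
 232.0], 0.72)]
counter [([366.0, 269.0, 380.0, 282.0], 0.47)]
roll [([325.0, 223.0, 338.0, 232.0], 0.66)]
riser_a_mid []
stop_a_mid [([271.0, 302.0, 289.0, 320.0], 0.8), ([259.0, 159.0, 368.0, 286.0], 0.65), ([260.0, 200.0, 320.0, 232.0], 0.18)]
wrist [[[363.809, 0.0, 321.331], [0.0, 363.809, 237.833], [0.0, 0.0, 1.0]], [[1.0, 0.0, -0.0], [0.0, -0.945, 0.328], [0.0, -0.328, -0.945]], [-0.626, -0.044, 0.38]]
carrier [([64.0, 0.0, 640.0, 175.0], 0.74)]
lid [([402.0, 0.0, 638.0, 175.0], 0.85)]
clip_left []
clip_right []
tote_handle []
die_tray_lidded_mid [([399.0, 0.0, 640.0, 172.0], 0.35)]
die_tray_open_mid []
counter []
roll []
riser_a_mid []
stop_a_mid [([157.0, 268.0, 195.0, 314.0], 0.85)]
```

View pics/scene0.png

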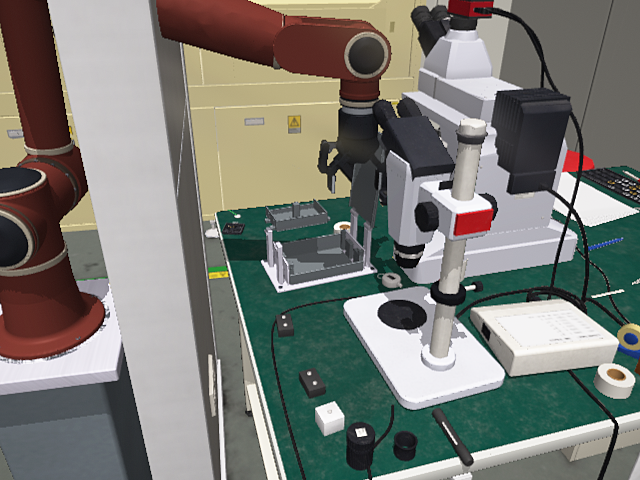

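View pics/wrist0.png

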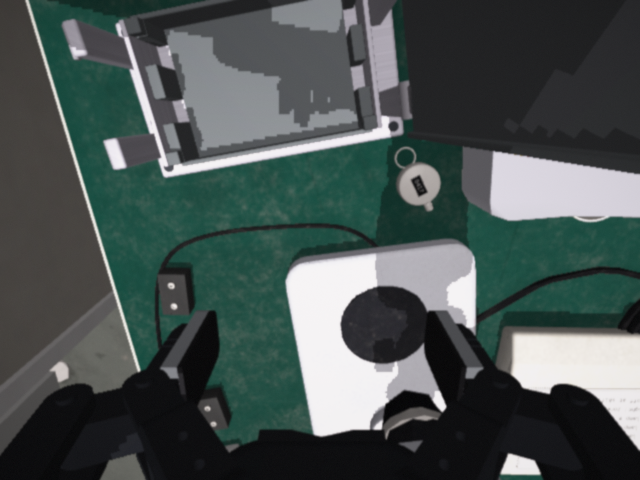

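```bash
python3 -c "
import cv2
a=cv2.imread('pics/scene0.png')[120:350,200:440]; cv2.imwrite('pics/s0z.png',cv2.resize(a,None,fx=2.6,fy=2.6,interpolation=2)) 
a=cv2.imread('pics/side0.png')[120:350,180:420]; cv2.imwrite('pics/d0z.png',cv2.resize(a,None,fx=2.6,fy=2.6,interpolation=2))"
```

```text
(no output)
```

View pics/s0z.png

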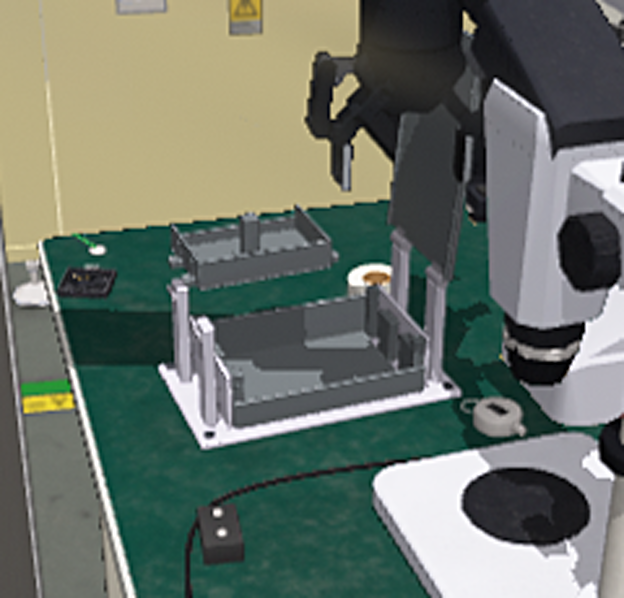

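View pics/d0z.png

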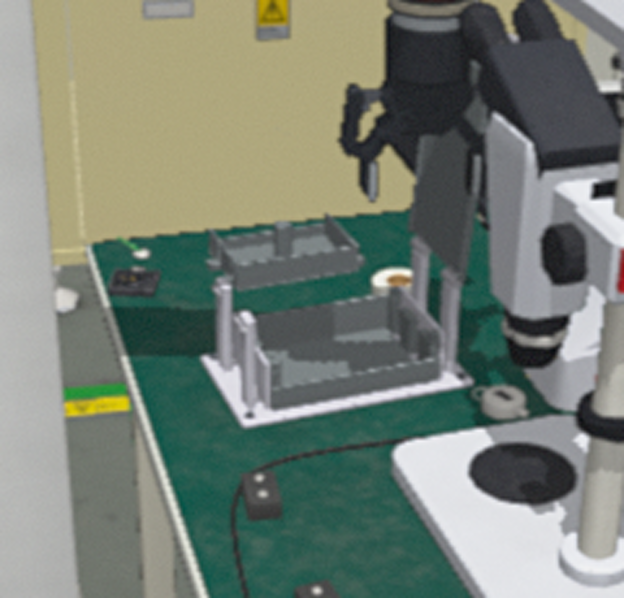

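The scene picture shows the carrier at about (320,240) and the loose tote behind it at (298,215). A tray is at (232,228), with stop blocks at (285,325) and (312,382). A bright cube, likely a riser, is at (330,418). I'll work out rough positions next.

```bash
python3 - <<'E'
from h import *
p=ctrl.get_image('scene');c=cam(p)
save(p,'s1')
for n,uv,z in [('tray',(232,228),.01),('tote',(297,222),0.0),('stop1',(285,325),.01),('stop2',(312,382),.01),('cube',(330,418),.015),('roll',(342,228),0.01),('counter',(390,280),.01),('cyl',(360,440),.02),('cyl2',(404,445),.01)]:
    print(n,ray(c,uv,z).round(3))
a=p['color'][350:480,270:480,::-1]; cv2.imwrite('pics/s1z.png',cv2.resize(a,None,fx=3,fy=3,interpolation=2))
w=cv2.imread('pics/wrist0.png')[0:200,40:440];cv2.imwrite('pics/w0z.png',cv2.resize(w,None,fx=2,fy=2,interpolation=2))
E
```

```text
tray [0.384 0.33  0.01 ]
tote [0.561 0.353 0.   ]
stop1 [ 0.465 -0.105  0.01 ]
stop2 [ 0.489 -0.27   0.01 ]
cube [ 0.502 -0.358  0.015]
roll [0.671 0.278 0.01 ]
counter [0.719 0.013 0.01 ]
cyl [ 0.536 -0.412  0.02 ]
cyl2 [ 0.602 -0.425  0.01 ]
```

View pics/s1z.png

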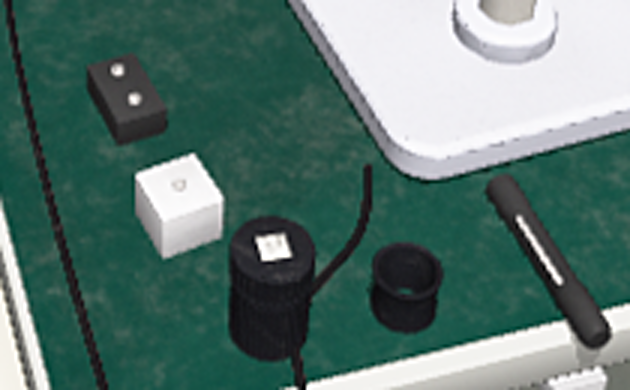

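View pics/w0z.png

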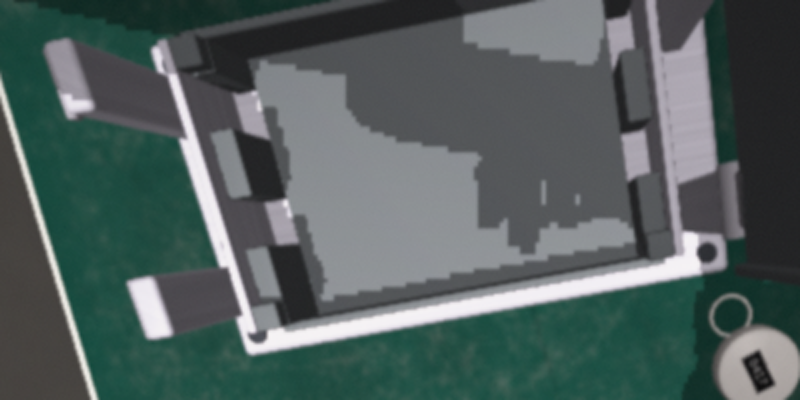

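step_arm(
  moves=[
    [1, -0.05, -0.03, 0.0, 0],
    [1, -0.05, -0.03, 0, 0],
    [1, -0.05, -0.03, 0, 0],
    [1, 0, -0.01, 0, 0],
    [1, 0, 0, 0, 0],
  ],
)

```text
t: 2.48
tool_pos: [0.4713, -0.1019, 0.23]
tool_rot: [2.22, 2.223, -0.001]
contact_force: [-0.2, 0.3, -0.1]
opening: 0.0852
```

```bash
python3 - <<'E'
from h import *
o=ctrl.get_obs();p=ctrl.get_image('wrist');save(p,'w1');print(o['tool_pos'],o['tool_rot'],o['t'])
for q in ['stop_a_mid','riser_a_mid']:
    print(q,[(np.round(d['bbox'],0).tolist(),round(d['p'],2)) for d in ctrl.spot_in(p,q)])
E
```

```text
[ 0.47133523 -0.10194303  0.22998063] [ 2.21995486e+00  2.22287776e+00 -1.37135518e-03] 2.475
stop_a_mid [([296.0, 176.0, 331.0, 228.0], 0.57)]
riser_a_mid []
```

View pics/w1.png

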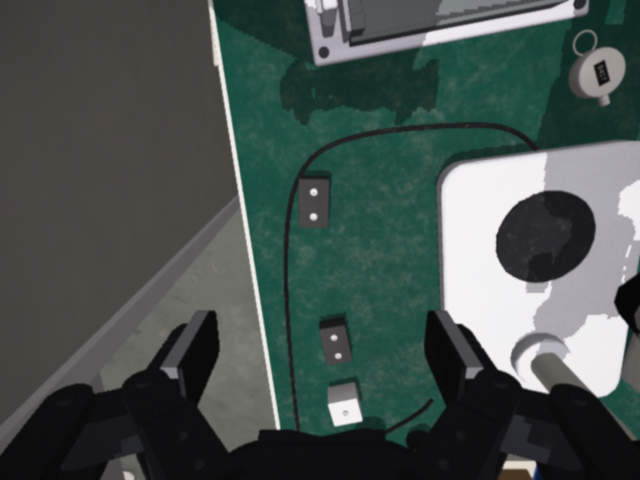

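```bash
python3 - <<'E'
from h import *
o=ctrl.get_obs();p=ctrl.get_image('wrist');c=cam(p,o);np.savez('w1.npz',K=c[0],R=c[1],t=c[2])
im=p['color'][:,:,::-1]
a=im[160:440,270:380];cv2.imwrite('pics/w1z.png',cv2.resize(a,None,fx=2.1,fy=2.1,interpolation=2))
a=im[160:240,280:350];b=im[310:430,300:370]
cv2.imwrite('pics/w1a.png',np.hstack([cv2.resize(a,(350,400),interpolation=2),cv2.resize(b,(350,600),interpolation=2)[:400]]))
for n,uv,z in [('s1a',(314,192),.022),('s1b',(314,216),.022),('s2a',(333,337),.022),('s2b',(338,356),.022),('riser',(345,413),.031),('h1',(323,52),.008),('h2',(581,3),.008)]:
    print(n,ray(c,uv,z).round(4))
E
```

```text
s1a [ 0.465  -0.0918  0.022 ]
s1b [ 0.4649 -0.116   0.022 ]
s2a [ 0.4858 -0.2569  0.022 ]
s2b [ 0.4919 -0.2823  0.022 ]
riser [ 0.5013 -0.3564  0.031 ]
h1 [0.4731 0.0329 0.008 ]
h2 [0.6957 0.0717 0.008 ]
```

View pics/w1z.png

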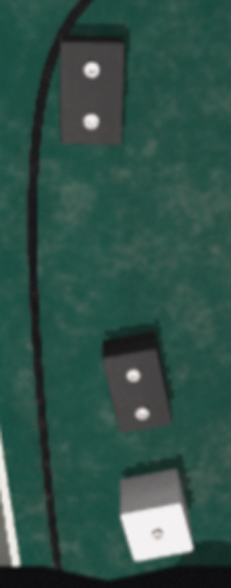

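step_arm(
  moves=[
    [1, -0.006, -0.002, -0.05, 0],
    [1, 0, 0, -0.06, 0],
    [1, 0, 0, -0.05, 0],
    [1, 0, 0, -0.04, 0],
    [1, 0, 0, -0.02, 0],
    [1, 0, 0, 0, 0],
  ],
)

```text
t: 3.42
tool_pos: [0.4701, -0.0994, 0.0054]
tool_rot: [2.207, 2.233, 0.002]
contact_force: [-0.4, 0.0, 0.0]
opening: 0.0853
```

step_arm(
  moves=[
    [1, -0.005, -0.0046, 0, 0],
    [1, 0, 0, 0, 0],
    [0, 0, 0, 0, 0],
    [0, 0, 0, 0, 0],
    [0, 0, 0, 0, 0],
    [0, 0, 0, 0, 0],
  ],
  newtons=50,
)

```text
t: 4.18
tool_pos: [0.469, -0.1054, 0.0103]
tool_rot: [2.2, 2.229, 0.007]
contact_force: [1.2, 0.3, -0.7]
opening: 0.0286
```

step_arm(
  moves=[
    [0, 0, 0, 0.05, 0],
    [0, 0, 0, 0.06, 0],
    [0, 0, 0, 0.06, 10],
    [0, 0.005, 0.02, 0.04, 10],
    [0, 0.005, 0.02, 0, 10],
    [0, 0.005, 0.02, 0, 10],
    [0, 0.005, 0.025, 0, 10],
    [0, 0.005, 0.025, 0, 10],
    [0, 0.005, 0.025, 0, 10],
    [0, 0.005, 0.025, 0, 10],
    [0, 0.005, 0.02, 0, 10],
    [0, 0.005, 0.02, 0, 10],
    [0, 0, 0, 0, 0],
  ],
)

```text
t: 5.8
tool_pos: [0.5094, 0.1025, 0.2215]
tool_rot: [-0.381, 3.117, 0.007]
contact_force: [-0.8, 0.2, -1.6]
opening: 0.0287
```

```bash
python3 - <<'E'
from h import *
o=ctrl.get_obs();p=ctrl.get_image('wrist');save(p,'w2');c=cam(p,o);np.savez('w2.npz',K=c[0],R=c[1],t=c[2])
print(o['tool_pos'],o['tool_rot'],o['opening'],o['t'])
T=Rn.from_rotvec(o['tool_rot']).as_matrix();print(T.round(3))
print([(q,[(np.round(d['bbox'],0).tolist(),round(d['p'],2)) for d in ctrl.spot_in(p,q)]) for q in ['carrier','lid']])
E
```

```text
[0.50939785 0.10251264 0.2215466 ] [-0.38085719  3.11651564  0.0069344 ] 0.0286690534229596 5.8
[[-0.971 -0.241  0.001]
 [-0.241  0.971  0.005]
 [-0.002  0.004 -1.   ]]
[('carrier', [([250.0, 136.0, 394.0, 434.0], 0.89)]), ('lid', [([276.0, 419.0, 370.0, 438.0], 0.85)])]
```

View pics/w2.png

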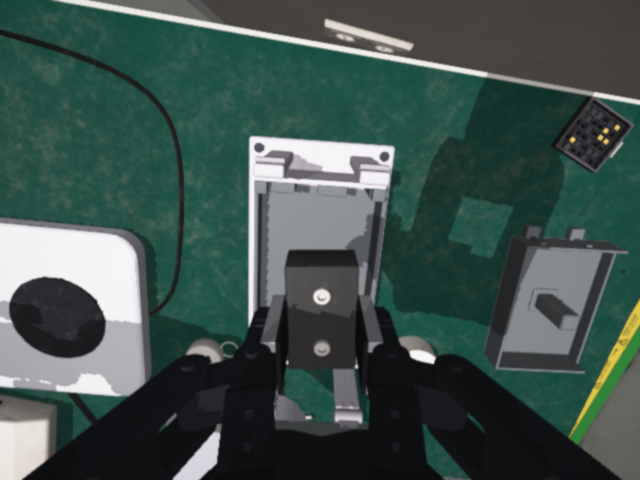

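```bash
python3 - <<'E'
from h import *
from scipy.optimize import least_squares
C={k:tuple(np.load(k+'.npz')[x] for x in 'KRt') for k in ['w1','w2']}
obs=[('w2',(-.122,-.070,.008),(250,137)),('w2',(-.122,.070,.008),(394,146)),('w2',(-.106,-.038,.105),None),('w1',(-.122,-.070,.008),(317,66))]
H=[('w1',-1,-1,(323,52)),('w1',1,-1,(581,3)),('w2',-1,-1,(259,147)),('w2',-1,1,(384,156))]
def X(p,P): 
    c,s=np.cos(p[2]),np.sin(p[2]);return np.array([p[0]+c*P[0]-s*P[1],p[1]+s*P[0]+c*P[1],P[2]])
def f(p):
    r=[]
    for k,P,uv in obs:
        if uv: r+=list(proj(C[k],X(p,P))[0]-uv)
    for k,a,b,uv in H: r+=list(proj(C[k],X(p,(a*p[3],b*p[4],.008)))[0]-uv)
    return r
s=least_squares(f,[.574,.112,.173,.113,.061]);print(s.x.round(4),np.degrees(s.x[2]),np.round(s.fun,1))
c=C['w2']
for P in [(-.089,-.056,.05),(-.089,.056,.05),(-.106,-.038,.105),(-.106,.038,.105),(.089,.056,.05)]:print(proj(c,X(s.x,P)).round(0))
print([X(s.x,P).round(4) for P in [(-.05,0,0),(0,0,0),(.05,0,0)]])
print('held block', ray(c,(322,322),.2215+.0).round(4))
for uv in [(536,292),(595,133)]: print(ray(c,uv,.01).round(3))
im=cv2.imread('pics/w2.png')[70:400,420:640];cv2.imwrite('pics/w2z.png',cv2.resize(im,None,fx=1.8,fy=1.8,interpolation=2))
E
```

```text
[0.5744 0.111  0.1759 0.113  0.0597] 10.076502168974175 [-1.4 -0.2  2.   1.  -1.4  0.9  0.5  0.6  0.4 -0.3  0.4  0.3  0.1 -0.1]
[[256. 181.]]
[[385. 189.]]
[[269. 173.]]
[[375. 180.]]
[[363. 359.]]
[array([0.5251, 0.1022, 0.    ]), array([0.5744, 0.111 , 0.    ]), array([0.6236, 0.1197, 0.    ])]
held block [0.5146 0.1027 0.2215]
[0.552 0.353 0.01 ]
[0.385 0.335 0.01 ]
```

View pics/w2z.png

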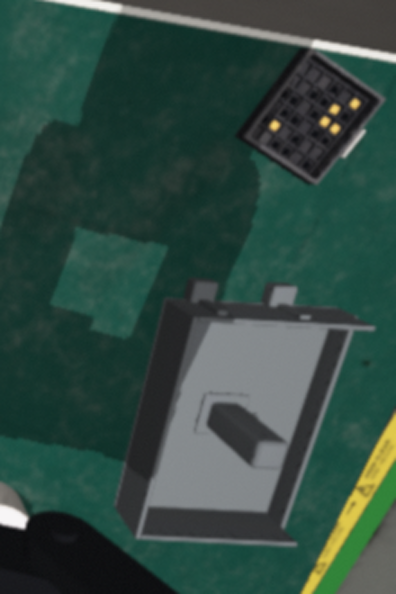

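step_arm(
  moves=[
    [0, 0.016, 0, 0, -4],
    [0, 0, 0, -0.05, 0],
    [0, 0, 0, -0.04, 0],
    [0, 0, 0, 0, 0],
  ],
)

```text
t: 6.45
tool_pos: [0.5262, 0.0978, 0.1314]
tool_rot: [-0.247, 3.126, 0.004]
contact_force: [-0.2, -0.0, -0.1]
opening: 0.0286
```

step_arm(
  moves=[
    [0, -0.001, 0.0044, -0.04, 1],
    [0, 0, 0, -0.04, 0],
    [0, 0, 0, -0.02, 0],
    [0, 0, 0, 0, 0],
  ],
)

```text
t: 6.95
tool_pos: [0.5311, 0.1004, 0.0382]
tool_rot: [-0.264, 3.111, 0.003]
contact_force: [-1.3, 0.0, -0.7]
opening: 0.0287
```

step_arm(
  moves=[
    [0, -0.006, 0.002, -0.008, 0],
    [0, 0, 0, -0.005, 0],
    [0, 0, 0, 0, 0],
  ],
)

```text
t: 7.32
tool_pos: [0.5283, 0.1024, 0.0297]
tool_rot: [-0.262, 3.104, 0.002]
contact_force: [-0.8, -0.1, -1.2]
opening: 0.0284
```

step_arm(
  moves=[
    [0, -0.003, 0, -0.006, 0],
    [0, -0.001, 0, -0.003, 0],
    [0, 0, 0, 0, 0],
  ],
)

```text
t: 7.7
tool_pos: [0.525, 0.1025, 0.0217]
tool_rot: [-0.262, 3.102, 0.002]
contact_force: [-0.1, -0.5, 2.4]
opening: 0.0285
```

step_arm(
  moves=[
    [0.65, 0, 0, 0, 0],
    [0.65, 0, 0, 0, 0],
    [0.65, 0, 0, 0.05, 0],
    [0.7, 0, 0, 0.06, 0],
    [1, 0, -0.03, 0.04, -10],
    [1, -0.005, -0.05, 0.03, -10],
    [1, -0.005, -0.05, 0, -10],
    [1, -0.005, -0.05, 0, -10],
    [1, -0.005, -0.05, 0, -10],
    [1, -0.005, -0.05, 0, -10],
    [1, -0.005, -0.05, 0, -10],
    [1, 0, -0.05, 0, -10],
    [1, 0, 0, 0, -6.5],
    [1, 0, 0, 0, 0],
  ],
)

```text
t: 9.45
tool_pos: [0.4917, -0.2907, 0.2083]
tool_rot: [1.992, 2.39, -0.029]
contact_force: [0.1, 0.4, 0.5]
opening: 0.0859
```

```bash
cat >> h.py <<'E'
def state():
    o=ctrl.get_obs();T=Rn.from_rotvec(o['tool_rot']).as_matrix()
    print('t',round(o['t'],2),'pos',o['tool_pos'].round(4),'jawyaw',round(np.degrees(np.arctan2(T[1,1],T[0,1])),2),'approach',T[:,2].round(3),'F',np.round(o['contact_force'],1),'open',round(o['opening'],4))
    return o
def wr(name):
    o=state();p=ctrl.get_image('wrist');save(p,name);c=cam(p,o);np.savez(name+'.npz',K=c[0],R=c[1],t=c[2]);return o,p,c
E
python3 - <<'E'
from h import *
o,p,c=wr('w3')
E
```

```text
t 9.45 pos [ 0.4917 -0.2907  0.2083] jawyaw 10.38 approach [ 0.011 -0.034 -0.999] F [0.1 0.4 0.5] open 0.0859
```

View pics/w3.png

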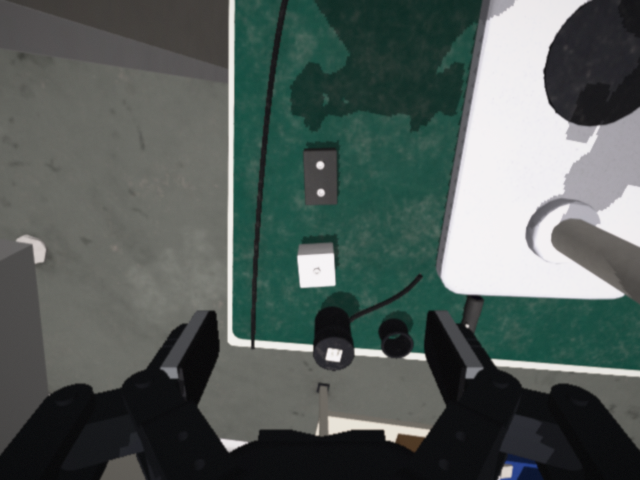

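```bash
python3 - <<'E'
from h import *
c=tuple(np.load('w3.npz')[x] for x in 'KRt')
a=ray(c,(320,165),.022);b=ray(c,(321,193),.022);print(a,b,(a+b)/2,np.degrees(np.arctan2(*(a-b)[:2])))
print(ray(c,(317,270),.031))
for u in [(298,244),(333,242),(335,287),(301,288)]: print(ray(c,u,.03).round(4))
state()
E
```

```text
[ 0.48617748 -0.25937161  0.022     ] [ 0.49164261 -0.28428236  0.022     ] [ 0.48891004 -0.27182699  0.022     ] -12.373996250185671
[ 0.50109378 -0.35753506  0.031     ]
[ 0.4788 -0.3345  0.03  ]
[ 0.5108 -0.3266  0.03  ]
[ 0.5219 -0.3732  0.03  ]
[ 0.4891 -0.3803  0.03  ]
t 9.5 pos [ 0.4917 -0.2905  0.2083] jawyaw 10.44 approach [ 0.011 -0.034 -0.999] F [0.  0.6 0.3] open 0.0852
```

step_arm(
  moves=[
    [1, -0.003, 0.02, -0.05, 2],
    [1, 0, 0, -0.06, 0],
    [1, 0, 0, -0.05, 0],
    [1, 0, 0, -0.01, 0],
    [1, 0, 0, 0, 0],
  ],
)

```text
t: 10.12
tool_pos: [0.4909, -0.2682, 0.0384]
tool_rot: [1.926, 2.431, -0.028]
contact_force: [-0.5, -0.3, 1.5]
opening: 0.0855
```

```bash
python3 -c "
from h import *
state()"
```

```text
t 10.12 pos [ 0.4909 -0.2682  0.0384] jawyaw 13.23 approach [ 0.02  -0.039 -0.999] F [-0.5 -0.3  1.5] open 0.0855
```

step_arm(
  moves=[
    [1, -0.002, -0.003, -0.02, 0],
    [1, 0, 0, -0.011, 0],
    [1, 0, 0, 0, 0],
    [0, 0, 0, 0, 0],
    [0, 0, 0, 0, 0],
    [0, 0, 0, 0, 0],
    [0, 0, 0, 0, 0],
  ],
)

```text
t: 11.0
tool_pos: [0.4933, -0.2747, 0.0126]
tool_rot: [1.918, 2.422, -0.028]
contact_force: [0.9, 0.3, -1.0]
opening: 0.0284
```

```bash
python3 -c "
from h import *
state()"
```

```text
t 11.0 pos [ 0.4933 -0.2747  0.0126] jawyaw 13.3 approach [ 0.03  -0.046 -0.998] F [ 0.9  0.3 -1. ] open 0.0284
```

step_arm(
  moves=[
    [0, 0, 0, 0.05, 0],
    [0, 0, 0, 0.06, 0],
    [0, 0, 0.02, 0.06, 10],
    [0, 0, 0.05, 0, 10],
    [0, 0, 0.05, 0, 10],
    [0, 0, 0.05, 0, 10],
    [0, 0, 0.05, 0, 10],
    [0, 0, 0.05, 0, 10],
    [0, 0.01, 0.05, 0, 10],
    [0, 0.02, 0.04, 0, 10],
    [0, 0.03, 0.03, 0, 6.8],
    [0, 0, 0, 0, 0],
  ],
)

```text
t: 12.5
tool_pos: [0.5498, 0.1292, 0.1853]
tool_rot: [-0.347, 3.07, 0.033]
contact_force: [-0.5, -0.9, -0.3]
opening: 0.0288
```

```bash
python3 -c "
from h import *
wr('w4')"
```

```text
t 12.5 pos [0.5498 0.1292 0.1853] jawyaw 102.93 approach [ 0.049  0.027 -0.998] F [-0.5 -0.9 -0.3] open 0.0288
```

View pics/w4.png

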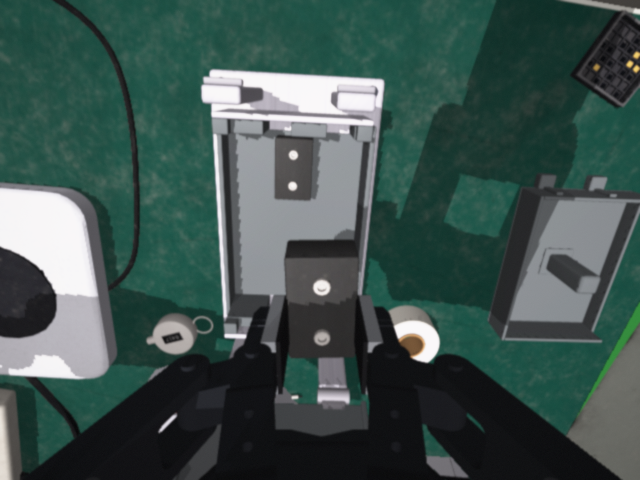

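step_arm(
  moves=[
    [0, 0.036, -0.005, 0, -3],
    [0, 0.036, -0.005, 0, 0],
    [0, 0, 0, 0, 0],
  ],
)

```text
t: 12.92
tool_pos: [0.62, 0.1159, 0.184]
tool_rot: [-0.256, 3.083, 0.029]
contact_force: [-0.9, -0.7, -1.7]
opening: 0.0291
```

```bash
python3 -c "
from h import *
state()"
```

```text
t 12.93 pos [0.62   0.1159 0.184 ] jawyaw 99.52 approach [ 0.046  0.023 -0.999] F [-0.9 -0.7 -1.7] open 0.0291
```

step_arm(
  moves=[
    [0, 0, 0, -0.03, 0],
    [0, 0, 0, -0.03, 0],
    [0, 0, 0, -0.03, 0],
    [0, 0, 0, 0, 0],
  ],
)

```text
t: 13.42
tool_pos: [0.6157, 0.1129, 0.0926]
tool_rot: [-0.248, 3.085, 0.029]
contact_force: [0.2, -0.5, -1.4]
opening: 0.0281
```

```bash
python3 -c "
from h import *
state()"
```

```text
t 13.43 pos [0.6157 0.1129 0.0926] jawyaw 99.2 approach [ 0.045  0.022 -0.999] F [ 0.2 -0.5 -1.4] open 0.0281
```

step_arm(
  moves=[
    [0, 0.006, 0.006, -0.02, 1],
    [0, 0, 0, -0.02, 0],
    [0, 0, 0, -0.02, 0],
    [0, 0, 0, 0, 0],
  ],
)

```text
t: 13.92
tool_pos: [0.6224, 0.1179, 0.0353]
tool_rot: [-0.271, 3.078, 0.028]
contact_force: [-0.8, -0.4, -1.6]
opening: 0.0281
```

```bash
python3 -c "
from h import *
state()"
```

```text
t 13.93 pos [0.6224 0.1179 0.0353] jawyaw 100.09 approach [ 0.05   0.023 -0.999] F [-0.8 -0.4 -1.6] open 0.0281
```

step_arm(
  moves=[
    [0, 0, 0.001, -0.007, 0],
    [0, 0, 0, -0.006, 0],
    [0, 0, 0, 0, 0],
  ],
)

```text
t: 14.3
tool_pos: [0.6241, 0.119, 0.0237]
tool_rot: [-0.271, 3.074, 0.028]
contact_force: [0.3, -0.4, -0.4]
opening: 0.0284
```

```bash
python3 -c "
from h import *
state()"
```

```text
t 14.3 pos [0.6241 0.119  0.0237] jawyaw 100.08 approach [ 0.053  0.023 -0.998] F [ 0.3 -0.4 -0.4] open 0.0284
```

step_arm(
  moves=[
    [0.65, 0, 0, -0.002, 0],
    [0.65, 0, 0, 0, 0],
    [0.65, 0, 0, 0.03, 0],
    [0.7, 0, 0, 0.04, 0],
    [0.7, 0, 0, 0.04, 0],
    [1, -0.03, -0.02, 0.03, -10],
    [1, -0.03, -0.04, 0.02, -10],
    [1, -0.03, -0.05, 0, -10],
    [1, -0.02, -0.05, 0, -10],
    [1, -0.01, -0.05, 0, -10],
    [1, 0, -0.05, 0, -10],
    [1, 0, -0.05, 0, -10],
    [1, 0, -0.05, 0, -10],
    [1, 0, -0.05, 0, -8],
    [1, 0, -0.04, 0, 0],
    [1, 0, 0, 0, 0],
  ],
)

```text
t: 16.3
tool_pos: [0.4998, -0.3451, 0.1922]
tool_rot: [1.993, 2.341, -0.044]
contact_force: [-0.2, 0.3, -0.5]
opening: 0.0852
```

```bash
python3 -c "
from h import *
wr('w5')"
```

```text
t 16.3 pos [ 0.4998 -0.3451  0.1922] jawyaw 9.22 approach [ 0.032 -0.065 -0.997] F [-0.2  0.3 -0.5] open 0.0852
```

View pics/w5.png

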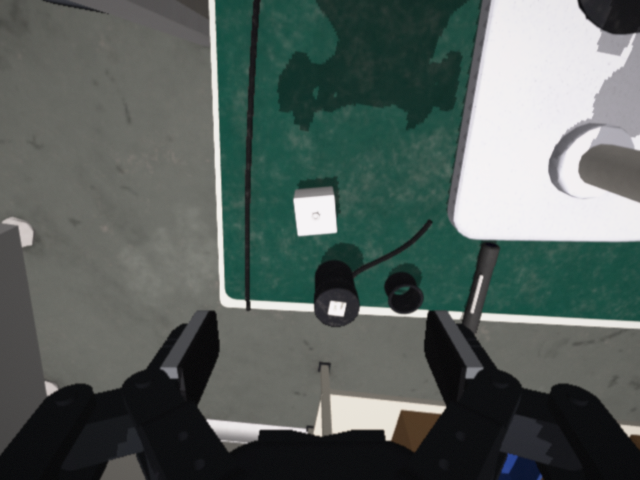

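```bash
python3 - <<'E'
from h import *
c=tuple(np.load('w5.npz')[x] for x in 'KRt')
print(ray(c,(316,215),.031))
for u in [(294,191),(334,188),(298,236),(337,233)]: print(ray(c,u,.03).round(4))
o=ctrl.get_obs();print(o['q'])
im=cv2.imread('pics/w5.png')[170:340,280:440];cv2.imwrite('pics/w5z.png',cv2.resize(im,None,fx=3.5,fy=3.5,interpolation=2))
E
```

```text
[ 0.50117013 -0.35733645  0.031     ]
[ 0.4796 -0.3394  0.03  ]
[ 0.5125 -0.3316  0.03  ]
[ 0.4885 -0.3796  0.03  ]
[ 0.5222 -0.3715  0.03  ]
[-0.71198758 -0.00420723  1.73814473 -0.02847103  1.34112553 -0.86793997]
```

View pics/w5z.png

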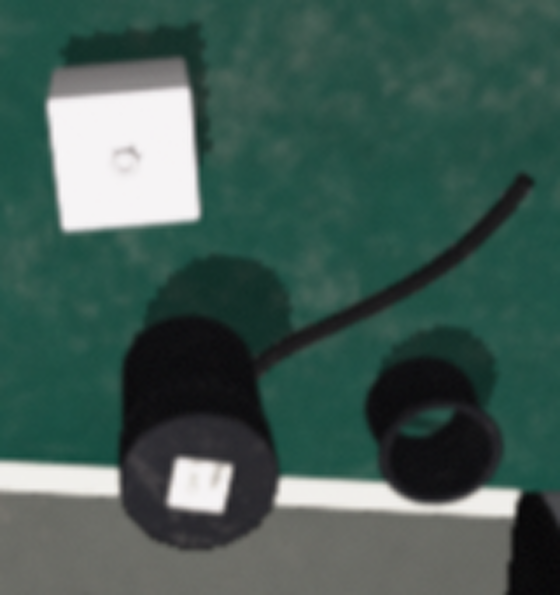

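step_arm(
  moves=[
    [1, 0, 0, 0.06, 0],
    [1, 0, 0, 0.06, 0],
    [1, 0, 0, 0, 0],
  ],
)

```text
t: 16.73
tool_pos: [0.499, -0.339, 0.3135]
tool_rot: [1.991, 2.349, -0.041]
contact_force: [0.3, -0.2, 0.2]
opening: 0.0854
```

```bash
cat >> h.py <<'E'
_s=state
def state():
    o=_s();q=o['q'];print('  q',q.round(4),'sum-pi deg',round(np.degrees(q[1]+q[2]+q[4]-np.pi),2),'q4',round(np.degrees(q[3]),2));return o
E
python3 -c "
from h import *
state()"
```

```text
t 16.73 pos [ 0.499  -0.339   0.3135] jawyaw 9.48 approach [ 0.03  -0.06  -0.998] F [ 0.3 -0.2  0.2] open 0.0854
  q [-0.7076 -0.0729  1.6032 -0.0265  1.5492 -0.8727] sum-pi deg -3.56 q4 -1.52
```

step_arm(
  moves=[
    [1, 0, 0, -0.02, 0],
    [1, 0, 0, -0.02, 0],
    [1, 0, 0, -0.02, 0],
    [1, 0, 0, -0.02, 0],
    [1, 0, 0, -0.02, 0],
    [1, 0, 0, -0.02, 0],
    [1, 0, 0, 0, 0],
  ],
)

```text
t: 17.6
tool_pos: [0.4955, -0.3335, 0.1752]
tool_rot: [1.998, 2.364, -0.04]
contact_force: [0.2, 0.4, 0.6]
opening: 0.0851
```

```bash
python3 -c "
from h import *
state()"
```

```text
t 17.6 pos [ 0.4955 -0.3335  0.1752] jawyaw 9.61 approach [ 0.019 -0.05  -0.999] F [0.2 0.4 0.6] open 0.0851
  q [-7.0460e-01 -2.0000e-04  1.7626e+00 -2.6700e-02  1.3325e+00 -8.6640e-01] sum-pi deg -2.68 q4 -1.53
```

step_arm(
  moves=[
    [1, 0.005, -0.022, -0.02, 3],
    [1, 0, 0, -0.03, 0],
    [1, 0, 0, -0.03, 0],
    [1, 0, 0, -0.03, 0],
    [1, 0, 0, -0.02, 0],
    [1, 0, 0, 0, 0],
  ],
)

```text
t: 18.35
tool_pos: [0.5049, -0.3603, 0.0487]
tool_rot: [1.924, 2.405, -0.04]
contact_force: [-0.5, -1.0, -0.0]
opening: 0.0856
```

```bash
python3 -c "
from h import *
state()"
```

```text
t 18.35 pos [ 0.5049 -0.3603  0.0487] jawyaw 12.7 approach [ 0.032 -0.058 -0.998] F [-0.5 -1.  -0. ] open 0.0856
  q [-0.7296  0.1817  1.797  -0.025   1.1002 -0.9401] sum-pi deg -3.6 q4 -1.43
```

step_arm(
  moves=[
    [1, -0.004, 0.003, -0.02, 0],
    [1, -0.001, 0.001, -0.02, 0],
    [1, 0, 0, 0, 0],
    [0, 0, 0, 0, 0],
    [0, 0, 0, 0, 0],
    [0, 0, 0, 0, 0],
    [0, 0, 0, 0, 0],
  ],
)

```text
t: 19.23
tool_pos: [0.5023, -0.3584, 0.0112]
tool_rot: [1.919, 2.398, -0.04]
contact_force: [0.1, 0.6, -1.1]
opening: 0.0339
```

```bash
python3 -c "
from h import *
state()"
```

```text
t 19.23 pos [ 0.5023 -0.3584  0.0112] jawyaw 12.73 approach [ 0.038 -0.064 -0.997] F [ 0.1  0.6 -1.1] open 0.0339
  q [-0.73    0.224   1.8214 -0.0262  1.0253 -0.9385] sum-pi deg -4.07 q4 -1.5
```

step_arm(
  moves=[
    [0, 0, 0, 0.04, 0],
    [0, 0, 0, 0.05, 0],
    [0, 0, 0.02, 0.05, 10],
    [0, 0, 0.05, 0.04, 10],
    [0, 0, 0.05, 0, 10],
    [0, 0, 0.05, 0, 10],
    [0, 0, 0.05, 0, 10],
    [0, 0, 0.05, 0, 10],
    [0, 0.01, 0.05, 0, 10],
    [0, 0.01, 0.05, 0, 10],
    [0, 0.01, 0.05, 0, 7.4],
    [0, 0.01, 0.03, 0, 0],
    [0, 0, 0, 0, 0],
  ],
)

```text
t: 20.85
tool_pos: [0.5389, 0.1053, 0.1953]
tool_rot: [-0.346, 3.049, 0.042]
contact_force: [-0.2, -0.3, -1.0]
opening: 0.0339
```

```bash
python3 -c "
from h import *
wr('w6')"
```

```text
t 20.85 pos [0.5389 0.1053 0.1953] jawyaw 102.98 approach [ 0.069  0.036 -0.997] F [-0.2 -0.3 -1. ] open 0.0339
  q [ 0.0407 -0.1554  1.8753  0.0335  1.3509 -1.762 ] sum-pi deg -4.05 q4 1.92
```

View pics/w6.png

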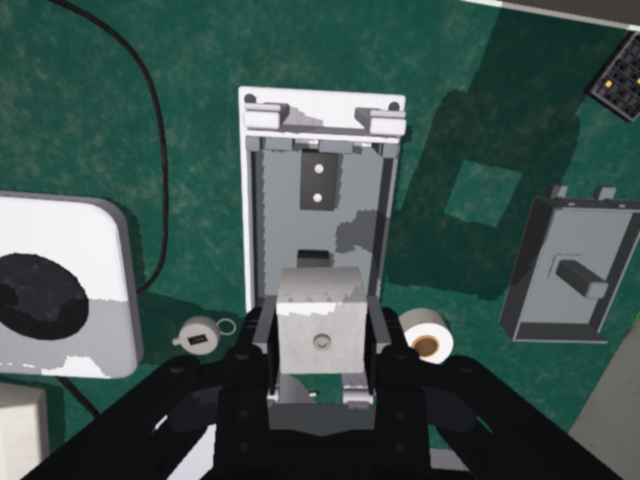

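```bash
cat >> h.py <<'E'
CX,CY,CA=0.5744,0.111,np.radians(10.08)
def toC(P):
    d=np.array(P[:2])-[CX,CY];c,s=np.cos(CA),np.sin(CA);return np.array([c*d[0]+s*d[1],-s*d[0]+c*d[1]])
def fromC(x,y):
    c,s=np.cos(CA),np.sin(CA);return np.array([CX+c*x-s*y,CY+s*x+c*y])
E
python3 - <<'E'
from h import *
c=tuple(np.load('w6.npz')[x] for x in 'KRt')
for n,u,z in [('s1',(319,168),.033),('s1b',(318,198),.033),('s2edge',(313,250),.031),('hole',(250,99),.008),('hole2',(395,107),.008)]: print(n,toC(ray(c,u,z)).round(4))
print(fromC(-.003,0))
E
```

```text
s1 [-0.0642 -0.001 ]
s1b [-0.0385 -0.0006]
s2edge [ 0.0115 -0.0028]
hole [-0.1133 -0.0601]
hole2 [-0.113   0.0609]
[0.57144631 0.11047493]
```

step_arm(
  moves=[
    [0, 0.032, 0.005, -0.02, -3],
    [0, 0, 0, -0.03, 0],
    [0, 0, 0, -0.03, 0],
    [0, 0, 0, -0.02, 0],
    [0, 0, 0, 0, 0],
  ],
)

```text
t: 21.52
tool_pos: [0.5708, 0.1034, 0.0932]
tool_rot: [-0.251, 3.057, 0.035]
contact_force: [-0.4, -0.1, -0.5]
opening: 0.0341
```

```bash
python3 -c "
from h import *
state()"
```

```text
t 21.52 pos [0.5708 0.1034 0.0932] jawyaw 99.42 approach [ 0.072  0.029 -0.997] F [-0.4 -0.1 -0.5] open 0.0341
  q [ 0.0385  0.0239  1.8847  0.0282  1.16   -1.7065] sum-pi deg -4.19 q4 1.62
```

step_arm(
  moves=[
    [0, 0.001, 0.007, -0.02, 1],
    [0, 0, 0, -0.02, 0],
    [0, -0.002, 0.001, -0.02, 0],
    [0, 0, 0, 0, 0],
  ],
)

```text
t: 22.02
tool_pos: [0.5715, 0.1109, 0.0329]
tool_rot: [-0.278, 3.05, 0.035]
contact_force: [-0.5, -0.3, -1.3]
opening: 0.0335
```

```bash
python3 -c "
from h import *
state()"
```

```text
t 22.02 pos [0.5715 0.1109 0.0329] jawyaw 100.45 approach [ 0.076  0.03  -0.997] F [-0.5 -0.3 -1.3] open 0.0335
  q [ 0.0513  0.1089  1.9098  0.0303  1.0452 -1.7155] sum-pi deg -4.45 q4 1.73
```

step_arm(
  moves=[
    [0, -0.001, 0, -0.007, 0],
    [0, 0, 0, -0.004, 0],
    [0, 0, 0, 0, 0],
  ],
)

```text
t: 22.4
tool_pos: [0.5724, 0.1111, 0.0236]
tool_rot: [-0.278, 3.046, 0.035]
contact_force: [0.6, 0.1, -0.7]
opening: 0.0338
```

step_arm(
  moves=[
    [0.65, 0, 0, -0.002, 0],
    [0.65, 0, 0, 0, 0],
    [0.65, 0, 0, 0, 0],
    [0.65, 0, 0, 0.03, 0],
    [0.7, 0, 0, 0.04, 0],
    [0.7, -0.02, 0, 0.05, 0],
    [1, -0.04, 0.02, 0.05, 0],
    [1, -0.04, 0.02, 0.03, 0],
    [1, 0, 0, 0, 0],
  ],
)

```text
t: 23.52
tool_pos: [0.4736, 0.1503, 0.2267]
tool_rot: [-0.276, 3.04, 0.037]
contact_force: [0.6, 0.5, 0.3]
opening: 0.0851
```

```bash
python3 -c "
from h import *
o,p,c=wr('w7')
for q in ['die_tray_open_mid','die_tray_lidded_mid','tote_handle','riser_a_mid','stop_a_mid']:print(q,[(np.round(d['bbox'],0).tolist(),round(d['p'],2)) for d in ctrl.spot_in(p,q)])
"
```

```text
t 23.52 pos [0.4736 0.1503 0.2267] jawyaw 100.41 approach [ 0.086  0.032 -0.996] F [0.6 0.5 0.3] open 0.0851
  q [ 0.1466 -0.3265  1.9652  0.0193  1.4127 -1.6073] sum-pi deg -5.17 q4 1.11
die_tray_open_mid [([242.0, 199.0, 278.0, 249.0], 0.36)]
die_tray_lidded_mid [([491.0, 86.0, 571.0, 160.0], 0.71)]
tote_handle [([448.0, 214.0, 570.0, 355.0], 0.71)]
riser_a_mid []
stop_a_mid [([242.0, 198.0, 278.0, 250.0], 0.71), ([493.0, 88.0, 566.0, 159.0], 0.25)]
```

View pics/w7.png

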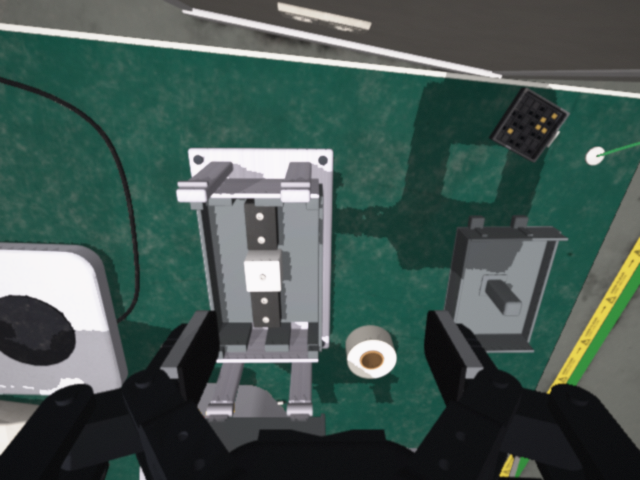

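step_arm(
  moves=[
    [1, 0, 0, 0, 0],
    [1, 0, 0, 0, 0],
    [1, 0, 0, 0, 0],
    [1, 0, 0, 0, 0],
    [1, 0, 0, 0, 0],
    [1, 0, 0, 0, 0],
  ],
)

```text
t: 24.58
tool_pos: [0.4734, 0.1476, 0.218]
tool_rot: [-0.27, 3.056, 0.035]
contact_force: [-0.7, -0.0, -0.1]
opening: 0.0853
```

```bash
python3 -c "
from h import *
state()"
```

```text
t 24.57 pos [0.4734 0.1476 0.218 ] jawyaw 100.12 approach [ 0.071  0.029 -0.997] F [-0.7 -0.  -0.1] open 0.0853
  q [ 0.1414 -0.3121  1.9678  0.0189  1.4115 -1.6077] sum-pi deg -4.26 q4 1.09
```

step_arm(
  moves=[
    [1, 0.02, 0.02, 0, 0],
    [1, 0.02, 0.02, 0, 0],
    [1, 0, 0.03, 0, 0],
    [1, 0, 0, 0, 0],
  ],
)

```text
t: 25.08
tool_pos: [0.5149, 0.2192, 0.2186]
tool_rot: [-0.268, 3.055, 0.034]
contact_force: [0.4, -0.9, 0.1]
opening: 0.0853
```

```bash
python3 -c "
from h import *
state()"
```

```text
t 25.07 pos [0.5149 0.2192 0.2186] jawyaw 100.06 approach [ 0.073  0.029 -0.997] F [ 0.4 -0.9  0.1] open 0.0853
  q [ 0.2651 -0.1482  1.8297  0.0089  1.3825 -1.482 ] sum-pi deg -4.45 q4 0.51
```

step_arm(
  moves=[
    [1, 0, 0, 0.05, 0],
    [1, 0, 0, 0.05, 0],
    [1, 0, 0, 0.05, 0],
    [1, 0, 0, 0, 0],
  ],
)

```text
t: 25.58
tool_pos: [0.5129, 0.2163, 0.3717]
tool_rot: [-0.267, 3.057, 0.03]
contact_force: [-0.3, 0.8, 0.2]
opening: 0.0854
```

```bash
python3 -c "
from h import *
state()"
```

```text
t 25.57 pos [0.5129 0.2163 0.3717] jawyaw 100.01 approach [ 0.07   0.026 -0.997] F [-0.3  0.8  0.2] open 0.0854
  q [ 0.2619 -0.205   1.6284  0.0068  1.6436 -1.4823] sum-pi deg -4.28 q4 0.39
```

```bash
python3 -c "
from h import *
o,p,c=wr('w8')
for q in ['die_tray_open_mid','die_tray_lidded_mid','tote_handle']:print(q,[(np.round(d['bbox'],0).tolist(),round(d['p'],2)) for d in ctrl.spot_in(p,q)])
"
```

```text
t 25.57 pos [0.5129 0.2163 0.3717] jawyaw 100.01 approach [ 0.07   0.026 -0.997] F [-0.3  0.8  0.2] open 0.0854
  q [ 0.2619 -0.205   1.6284  0.0068  1.6436 -1.4823] sum-pi deg -4.28 q4 0.39
die_tray_open_mid [([99.0, 289.0, 277.0, 479.0], 0.18)]
die_tray_lidded_mid [([403.0, 46.0, 459.0, 99.0], 0.95)]
tote_handle [([381.0, 148.0, 466.0, 262.0], 0.57)]
```

View pics/w8.png

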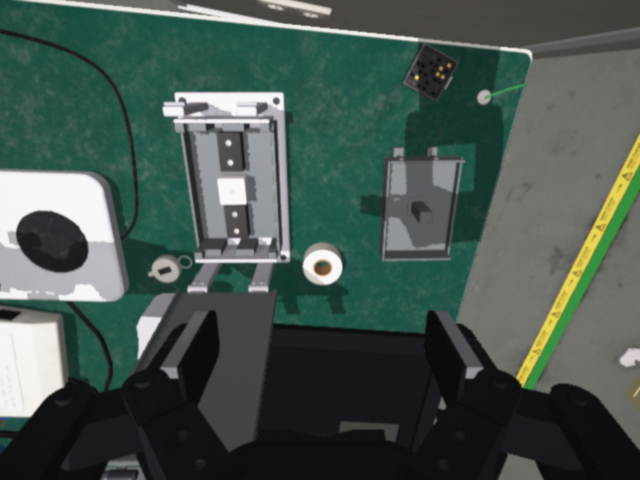

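step_arm(
  moves=[
    [1, 0, 0, 0.001, 0],
    [1, 0, 0, 0.001, 0],
    [1, 0, 0, 0.001, 0],
    [1, 0, 0, 0.001, 0],
    [1, 0, 0, 0.001, 0],
    [1, 0, 0, 0.001, 0],
    [1, 0, 0, 0.001, 0],
    [1, 0, 0, 0.001, 0],
  ],
)

```text
t: 26.78
tool_pos: [0.5096, 0.2156, 0.3674]
tool_rot: [-0.269, 3.077, 0.025]
contact_force: [0.8, -0.1, -0.3]
opening: 0.0856
```

```bash
python3 -c "
from h import *
state()"
```

```text
t 26.77 pos [0.5096 0.2156 0.3674] jawyaw 100.0 approach [ 0.051  0.021 -0.998] F [ 0.8 -0.1 -0.3] open 0.0856
  q [ 0.2621 -0.1994  1.6299  0.0069  1.6565 -1.4822] sum-pi deg -3.13 q4 0.4
```

step_arm(
  moves=[
    [1, 0, 0, 0.001, 0],
    [1, 0, 0, 0.001, 0],
    [1, 0, 0, 0.001, 0],
    [1, 0, 0, 0.001, 0],
    [1, 0, 0, 0.001, 0],
    [1, 0, 0, 0.001, 0],
    [1, 0, 0, 0.001, 0],
    [1, 0, 0, 0.001, 0],
    [1, 0, 0, 0.001, 0],
    [1, 0, 0, 0.001, 0],
    [1, 0, 0, 0.001, 0],
    [1, 0, 0, 0.001, 0],
    [1, 0, 0, 0.001, 0],
    [1, 0, 0, 0.001, 0],
    [1, 0, 0, 0.001, 0],
    [1, 0, 0, 0.001, 0],
    [1, 0, 0, 0.001, 0],
    [1, 0, 0, 0.001, 0],
  ],
)

```text
t: 29.02
tool_pos: [0.5096, 0.2156, 0.3867]
tool_rot: [-0.269, 3.077, 0.025]
contact_force: [-0.0, 0.2, 0.3]
opening: 0.0855
```

```bash
python3 -c "
from h import *
state()
c=tuple(np.load('w8.npz')[x] for x in 'KRt')
im=cv2.imread('pics/w8.png')[30:280,360:500];cv2.imwrite('pics/w8z.png',cv2.resize(im,None,fx=2.4,fy=2.4,interpolation=2))
print(ray(c,(431,72),.012))
"
```

```text
t 29.02 pos [0.5096 0.2156 0.3867] jawyaw 100.01 approach [ 0.051  0.021 -0.998] F [-0.   0.2  0.3] open 0.0855
  q [ 0.2622 -0.1994  1.5986  0.007   1.6877 -1.482 ] sum-pi deg -3.14 q4 0.4
[0.38575243 0.33578572 0.012     ]
```

View pics/w8z.png

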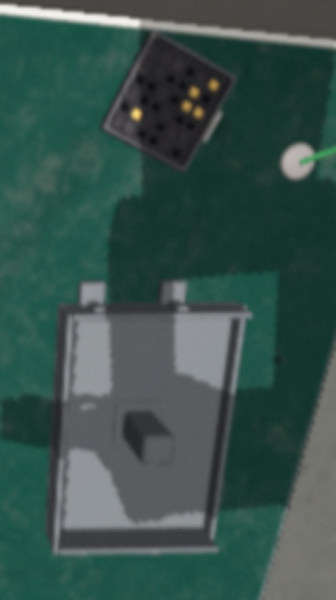

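step_arm(
  moves=[
    [1, 0, 0, -0.02, 0],
    [1, 0, 0, -0.02, 0],
    [1, 0, 0, -0.02, 0],
    [1, 0, 0, -0.02, 0],
    [1, 0, 0, -0.02, 0],
    [1, 0, 0, -0.02, 0],
    [1, 0, 0, 0, 0],
    [1, 0, 0, 0, 0],
    [1, 0, 0, 0, 0],
  ],
)

```text
t: 30.15
tool_pos: [0.5084, 0.2152, 0.2559]
tool_rot: [-0.269, 3.081, 0.024]
contact_force: [-0.3, -0.3, 0.1]
opening: 0.0852
```

```bash
python3 -c "
from h import *
state()"
```

```text
t 30.15 pos [0.5084 0.2152 0.2559] jawyaw 100.0 approach [ 0.048  0.02  -0.999] F [-0.3 -0.3  0.1] open 0.0852
  q [ 0.2621 -0.1707  1.7867  0.007   1.4745 -1.4834] sum-pi deg -2.93 q4 0.4
```

step_arm(
  moves=[
    [1, 0, 0, 0.06, 0],
    [1, 0, 0, 0.06, 0],
    [1, 0, 0, 0, 0],
    [1, 0, 0, 0, 0],
    [1, 0, 0, 0, 0],
    [1, 0, 0, 0, 0],
    [1, 0, 0, 0, 0],
  ],
)

```text
t: 31.02
tool_pos: [0.507, 0.2148, 0.3778]
tool_rot: [-0.269, 3.083, 0.024]
contact_force: [0.4, 0.2, 0.5]
opening: 0.0853
```

```bash
python3 -c "
from h import *
state()"
```

```text
t 31.02 pos [0.507  0.2148 0.3778] jawyaw 100.0 approach [ 0.046  0.019 -0.999] F [0.4 0.2 0.5] open 0.0853
  q [ 0.262  -0.2025  1.6156  0.0069  1.6793 -1.482 ] sum-pi deg -2.82 q4 0.4
```

```bash
python3 - <<'E'
from h import *
c=tuple(np.load('w8.npz')[x] for x in 'KRt')
z=lambda u:(360+u[0]/2.4,30+u[1]/2.4)
P=[ray(c,z(u),.012)[:2] for u in [(155,33),(235,75),(187,168),(103,128)]]
for i in range(4):
    d=P[(i+1)%4]-P[i];print(P[i].round(4),np.linalg.norm(d).round(4),np.degrees(np.arctan2(d[1],d[0])).round(1))
print(np.mean(P,0))
print('tote')
Q=[ray(c,z(u),h)[:2] for u,h in [((68,314),.034),((250,316),.034),((216,548),.034),((55,550),.034)]]
for i in range(4):
    d=Q[(i+1)%4]-Q[i];print(Q[i].round(4),np.linalg.norm(d).round(4),np.degrees(np.arctan2(d[1],d[0])).round(1))
print(np.mean(Q,0)); print('handle',ray(c,z((158,448)),.052))
E
```

```text
[0.3572 0.319 ] 0.0473 76.3
[0.3683 0.365 ] 0.0485 -13.1
[0.4156 0.3541] 0.0506 -102.8
[0.4044 0.3047] 0.0494 163.1
[0.38638278 0.33570366]
tote
[0.4984 0.3055] 0.0994 99.2
[0.4824 0.4035] 0.1409 10.5
[0.621  0.4293] 0.0981 -79.6
[0.6387 0.3328] 0.143 -169.0
[0.56014473 0.36778748]
handle [0.55912929 0.36905242 0.052     ]
```

step_arm(
  moves=[
    [1, -0.03, 0.03, -0.02, 10],
    [1, -0.03, 0.03, -0.02, 10],
    [1, -0.03, 0.03, -0.03, 10],
    [1, -0.03, 0.03, -0.03, 10],
    [1, 0, 0, -0.03, 10],
    [1, 0, 0, -0.03, 10],
    [1, 0, 0, -0.02, 6.5],
    [1, 0, 0, 0, 0],
  ],
)

```text
t: 32.02
tool_pos: [0.3801, 0.3366, 0.1872]
tool_rot: [-1.975, 2.413, 0.065]
contact_force: [0.1, 0.2, -0.3]
opening: 0.0855
```

```bash
python3 -c "
from h import *
wr('w9')"
```

```text
t 32.02 pos [0.3801 0.3366 0.1872] jawyaw 168.64 approach [-0.009  0.047 -0.999] F [ 0.1  0.2 -0.3] open 0.0855
  q [ 0.5533 -0.2188  1.9433  0.0453  1.4002 -2.3969] sum-pi deg -0.97 q4 2.59
```

View pics/w9.png

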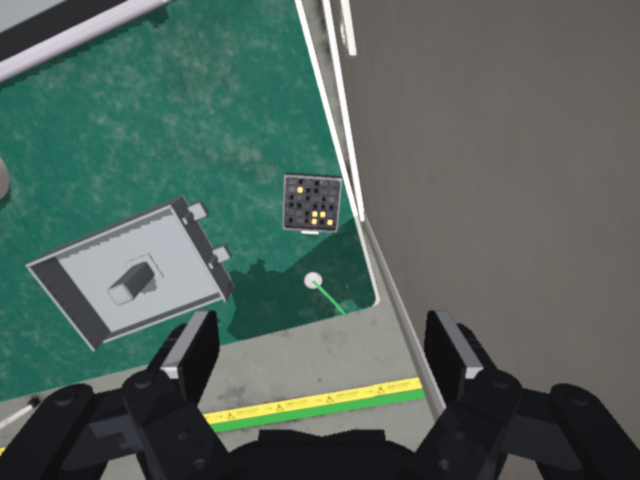

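```bash
python3 - <<'E'
from h import *
c=tuple(np.load('w9.npz')[x] for x in 'KRt')
im=cv2.imread('pics/w9.png')[160:250,260:360];cv2.imwrite('pics/w9z.png',cv2.resize(im,None,fx=6,fy=6,interpolation=2))
P=[ray(c,u,.012)[:2] for u in [(285,174),(342,178),(338,232),(283,230)]]
for i in range(4):
    d=P[(i+1)%4]-P[i];print(P[i].round(4),np.linalg.norm(d).round(4),np.degrees(np.arctan2(d[1],d[0])).round(1))
print(np.mean(P,0))
im=cv2.imread('pics/w9.png')[180:360,10:250];cv2.imwrite('pics/w9y.png',cv2.resize(im,None,fx=3,fy=3,interpolation=2))
E
```

```text
[0.4034 0.3043] 0.0496 164.4
[0.3557 0.3177] 0.0503 75.6
[0.3681 0.3664] 0.0506 -14.0
[0.4172 0.3542] 0.0518 -105.5
[0.38610503 0.33566235]
```

View pics/w9z.png

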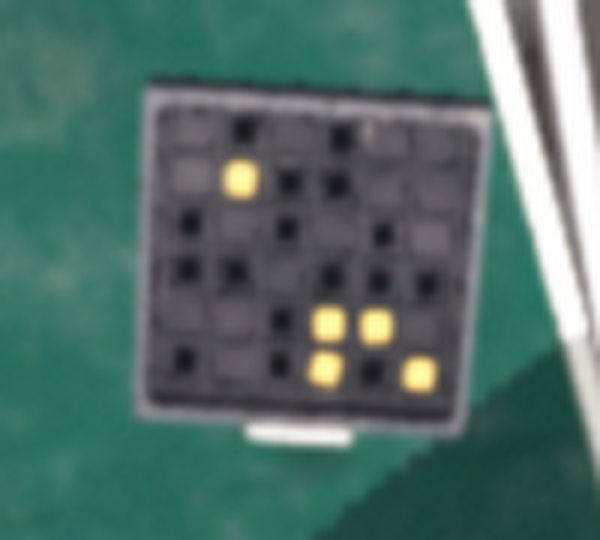

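View pics/w9y.png

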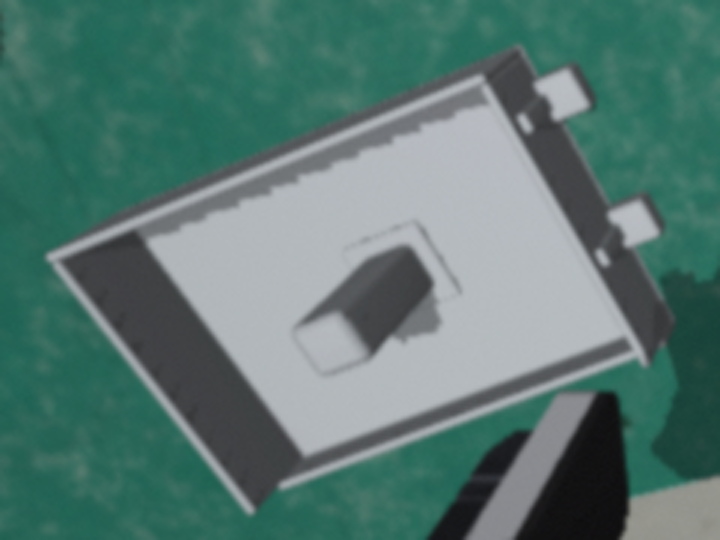

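step_arm(
  moves=[
    [1, 0.006, -0.001, -0.02, -3.5],
    [1, 0, 0, -0.03, 0],
    [1, 0, 0, -0.03, 0],
    [1, 0, 0, -0.03, 0],
    [1, 0, 0, -0.03, 0],
    [1, 0, 0, 0, 0],
  ],
)

```text
t: 32.83
tool_pos: [0.3929, 0.3392, 0.0553]
tool_rot: [-1.871, 2.469, 0.06]
contact_force: [0.5, -0.1, -0.3]
opening: 0.0855
```

```bash
python3 -c "
from h import *
state()"
```

```text
t 32.83 pos [0.3929 0.3392 0.0553] jawyaw 164.32 approach [ 0.011  0.057 -0.998] F [ 0.5 -0.1 -0.3] open 0.0855
  q [ 0.5452 -0.0496  2.0278  0.048   1.1246 -2.3424] sum-pi deg -2.22 q4 2.75
```

step_arm(
  moves=[
    [1, -0.007, -0.003, -0.02, 0.5],
    [1, 0, 0, -0.015, 0],
    [1, -0.001, -0.001, -0.008, 0],
    [1, 0, 0, 0, 0],
    [1, 0, 0, 0, 0],
  ],
)

```text
t: 33.45
tool_pos: [0.3912, 0.339, 0.0196]
tool_rot: [-1.87, 2.452, 0.058]
contact_force: [-0.5, 0.9, -0.1]
opening: 0.0854
```

```bash
python3 -c "
from h import *
wr('w10')"
```

```text
t 33.45 pos [0.3912 0.339  0.0196] jawyaw 164.64 approach [ 0.023  0.065 -0.998] F [-0.5  0.9 -0.1] open 0.0854
  q [ 0.5462 -0.004   2.0537  0.0507  1.0391 -2.352 ] sum-pi deg -3.02 q4 2.9
```

View pics/w10.png

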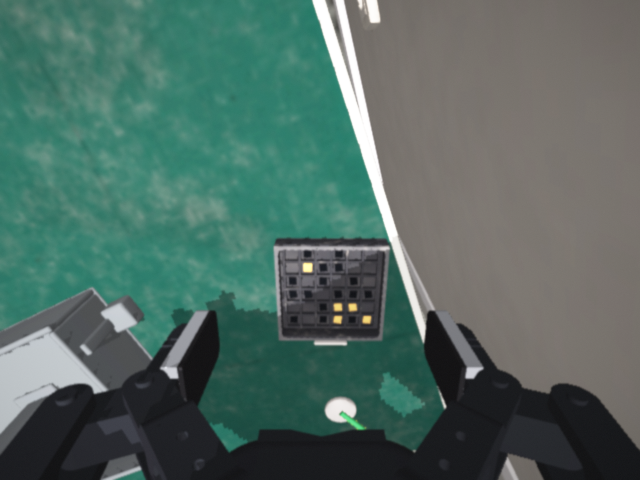

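step_arm(
  moves=[
    [1, -0.005, -0.003, -0.01, 0],
    [1, -0.001, 0, -0.007, 0],
    [1, 0, 0, 0, 0],
  ],
)

```text
t: 33.88
tool_pos: [0.3848, 0.3358, 0.0017]
tool_rot: [-1.869, 2.452, 0.058]
contact_force: [-0.8, -0.3, -0.8]
opening: 0.0855
```

```bash
python3 -c "
from h import *
state()"
```

```text
t 33.88 pos [0.3848 0.3358 0.0017] jawyaw 164.64 approach [ 0.023  0.065 -0.998] F [-0.8 -0.3 -0.8] open 0.0855
  q [ 0.5475  0.0112  2.0749  0.0517  1.0025 -2.3529] sum-pi deg -3.04 q4 2.96
```

step_arm(
  moves=[
    [0, 0.001, 0, 0, 0],
    [0, 0, 0, 0, 0],
    [0, 0, 0, -0.001, 0],
    [0, 0, 0, 0, 0],
    [0, 0, 0, 0, 0],
  ],
  newtons=40,
)

```text
t: 34.5
tool_pos: [0.387, 0.3364, 0.0025]
tool_rot: [-1.869, 2.45, 0.058]
contact_force: [-0.4, 0.1, -0.2]
opening: 0.0499
```

```bash
python3 -c "
from h import *
state()"
```

```text
t 34.5 pos [0.387  0.3364 0.0025] jawyaw 164.64 approach [ 0.024  0.066 -0.998] F [-0.4  0.1 -0.2] open 0.0499
  q [ 0.5463  0.0138  2.0708  0.0518  1.0025 -2.3542] sum-pi deg -3.13 q4 2.97
```

step_arm(
  moves=[
    [0, 0, 0, 0.02, 0],
    [0, 0, 0, 0.03, 0],
    [0, 0, 0, 0.03, 0],
    [0, 0, 0, 0.03, 0],
    [0, 0, 0, 0, 0],
  ],
)

```text
t: 35.12
tool_pos: [0.3853, 0.3353, 0.1136]
tool_rot: [-1.87, 2.453, 0.059]
contact_force: [0.1, -0.7, -0.0]
opening: 0.0498
```

```bash
python3 -c "
from h import *
wr('w11')"
```

```text
t 35.12 pos [0.3853 0.3353 0.1136] jawyaw 164.63 approach [ 0.022  0.064 -0.998] F [ 0.1 -0.7 -0. ] open 0.0498
  q [ 0.5462 -0.1599  2.0215  0.0463  1.2284 -2.3417] sum-pi deg -2.96 q4 2.65
```

View pics/w11.png

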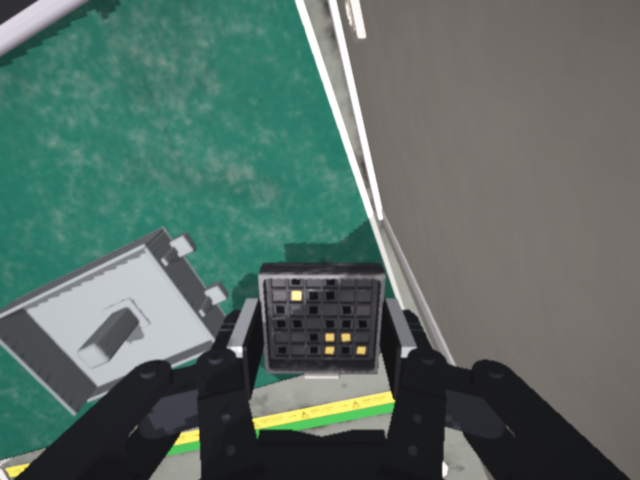

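step_arm(
  moves=[
    [0, 0.01, 0, 0.01, -10],
    [0, 0.015, 0.005, 0, -10],
    [0, 0.015, 0.005, 0, -10],
    [0, 0.02, 0.005, 0, -10],
    [0, 0.02, 0.005, 0, -10],
    [0, 0.02, 0.005, 0, -10],
    [0, 0.02, 0, 0, -4.6],
    [0, 0, 0, 0, 0],
  ],
)

```text
t: 36.17
tool_pos: [0.4984, 0.355, 0.1021]
tool_rot: [-0.215, 3.096, 0.002]
contact_force: [0.1, -0.9, -0.8]
opening: 0.0501
```

```bash
python3 -c "
from h import *
wr('w12')"
```

```text
t 36.17 pos [0.4984 0.355  0.1021] jawyaw 97.93 approach [ 0.038  0.004 -0.999] F [ 0.1 -0.9 -0.8] open 0.0501
  q [ 0.5042  0.1127  1.7738 -0.0159  1.2198 -1.1998] sum-pi deg -2.02 q4 -0.91
```

View pics/w12.png

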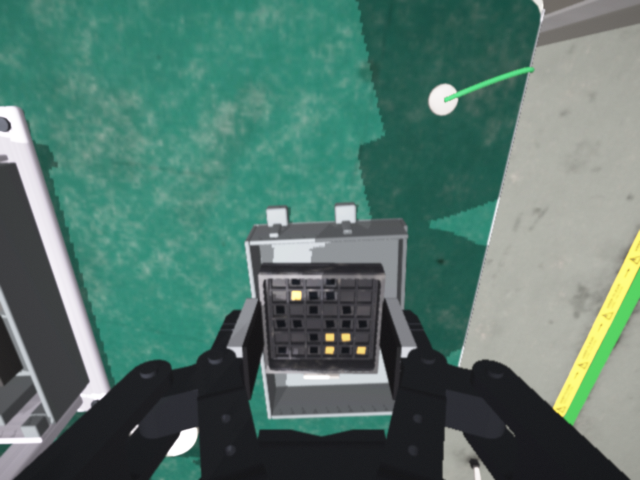

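```bash
python3 - <<'E'
from h import *
c=tuple(np.load('w12.npz')[x] for x in 'KRt')
im=cv2.imread('pics/w12.png')[190:430,220:430];cv2.imwrite('pics/w12z.png',cv2.resize(im,None,fx=2.5,fy=2.5,interpolation=2))
for u,z in [((248,243),.034),((407,236),.034),((268,417),.034),((392,413),.034)]: print(ray(c,u,z).round(4))
E
```

```text
[0.4995 0.3083 0.034 ]
[0.4815 0.4038 0.034 ]
[0.6393 0.3326 0.034 ]
[0.6224 0.4244 0.034 ]
```

View pics/w12z.png

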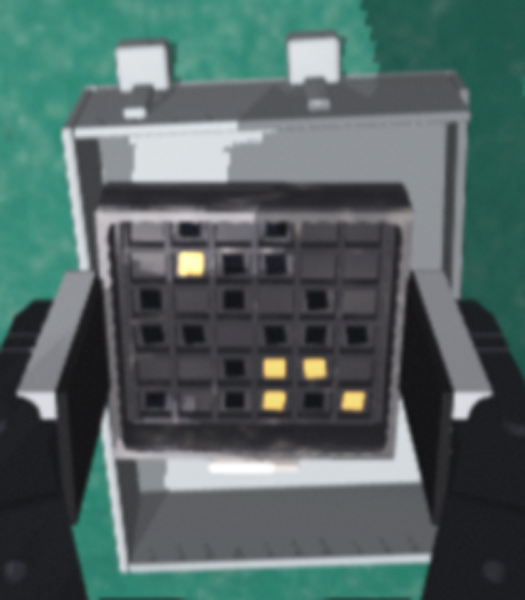

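step_arm(
  moves=[
    [0, 0.022, 0.006, 0, 2.4],
    [0, 0, 0, -0.02, 0],
    [0, 0, 0, -0.02, 0],
    [0, 0, 0, 0, 0],
  ],
)

```text
t: 36.72
tool_pos: [0.5132, 0.3593, 0.054]
tool_rot: [-0.288, 3.101, -0.002]
contact_force: [0.4, -0.1, 0.4]
opening: 0.0498
```

```bash
python3 -c "
from h import *
state()"
```

```text
t 36.73 pos [0.5132 0.3593 0.054 ] jawyaw 100.63 approach [ 0.028  0.001 -1.   ] F [ 0.4 -0.1  0.4] open 0.0498
  q [ 0.4975  0.2092  1.754  -0.0132  1.1536 -1.2537] sum-pi deg -1.42 q4 -0.76
```

step_arm(
  moves=[
    [0, 0.007, 0.0015, -0.01, -0.3],
    [0, 0, 0, -0.015, 0],
    [0, 0, 0, -0.012, 0],
    [0, 0, 0, 0, 0],
  ],
)

```text
t: 37.22
tool_pos: [0.5197, 0.3607, 0.0141]
tool_rot: [-0.28, 3.102, -0.002]
contact_force: [-0.9, 0.8, -0.1]
opening: 0.0501
```

```bash
python3 -c "
from h import *
wr('w13')"
```

```text
t 37.23 pos [0.5197 0.3607 0.0141] jawyaw 100.32 approach [ 0.027  0.001 -1.   ] F [-0.9  0.8 -0.1] open 0.0501
  q [ 0.4946  0.277   1.7501 -0.0135  1.0906 -1.2503] sum-pi deg -1.37 q4 -0.78
```

View pics/w13.png

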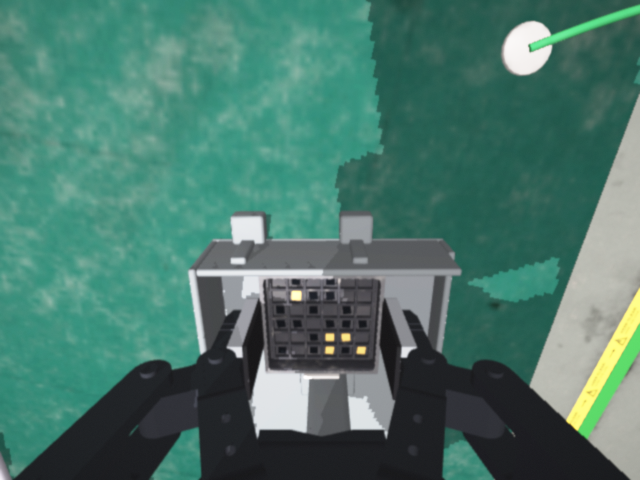

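step_arm(
  moves=[
    [0, 0, 0, -0.006, 0],
    [0, 0, 0, -0.002, 0],
    [0, 0, 0, 0, 0],
  ],
)

```text
t: 37.65
tool_pos: [0.5211, 0.3615, 0.0077]
tool_rot: [-0.28, 3.099, -0.0]
contact_force: [-0.2, 0.2, -0.7]
opening: 0.0502
```

```bash
python3 -c "
from h import *
state()"
```

```text
t 37.65 pos [0.5211 0.3615 0.0077] jawyaw 100.32 approach [ 0.03   0.003 -1.   ] F [-0.2  0.2 -0.7] open 0.0502
  q [ 0.4946  0.2874  1.75   -0.0136  1.0766 -1.2501] sum-pi deg -1.59 q4 -0.78
```

step_arm(
  moves=[
    [0.64, 0, 0, 0, 0],
    [0.7, 0, 0, 0, 0],
    [0.7, 0, 0, 0, 0],
    [0.7, 0, 0, 0.02, 0],
    [0.7, 0, 0, 0.03, 0],
    [0.7, 0, 0, 0.03, 0],
    [0.7, 0, 0, 0.03, 0],
    [0.7, 0, 0, 0, 0],
  ],
)

```text
t: 38.65
tool_pos: [0.5226, 0.3624, 0.1283]
tool_rot: [-0.28, 3.092, 0.004]
contact_force: [-0.4, -0.0, -1.2]
opening: 0.06
```

```bash
python3 -c "
from h import *
wr('w14')"
```

```text
t 38.65 pos [0.5226 0.3624 0.1283] jawyaw 100.33 approach [ 0.036  0.006 -0.999] F [-0.4 -0.  -1.2] open 0.06
  q [ 0.4947  0.1388  1.698  -0.0126  1.2702 -1.2529] sum-pi deg -1.98 q4 -0.72
```

View pics/w14.png

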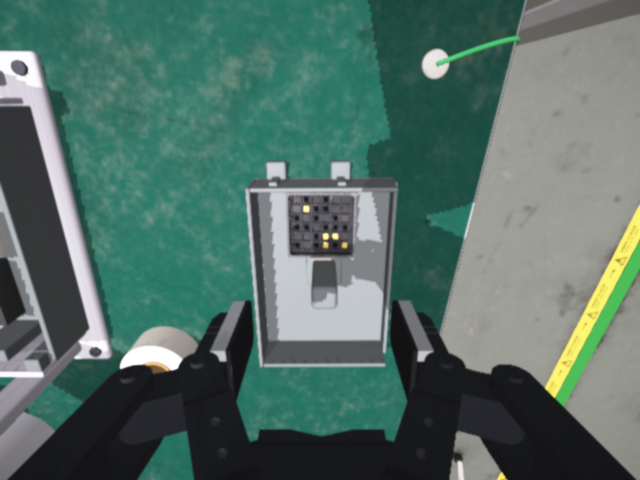

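```bash
python3 - <<'E'
from h import *
c=tuple(np.load('w14.npz')[x] for x in 'KRt')
im=cv2.imread('pics/w14.png')[150:390,220:420];cv2.imwrite('pics/w14z.png',cv2.resize(im,None,fx=2.5,fy=2.5,interpolation=2))
E
```

```text
(no output)
```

View pics/w14z.png

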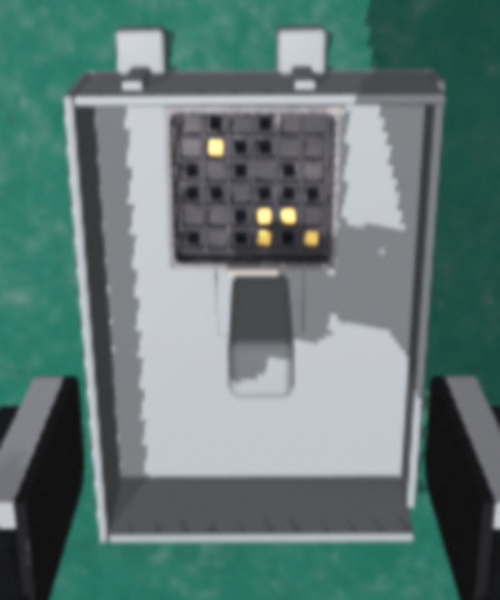

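```bash
python3 - <<'E'
from h import *
c=tuple(np.load('w14.npz')[x] for x in 'KRt')
z=lambda u:(220+u[0]/2.5,150+u[1]/2.5)
print('handle',ray(c,z((261,370)),.052).round(4))
Q=[ray(c,z(u),.034)[:2] for u in [(67,99),(443,97),(412,538),(102,541)]]
for i in range(4):
    d=Q[(i+1)%4]-Q[i];print(Q[i].round(4),np.linalg.norm(d).round(4),np.degrees(np.arctan2(d[1],d[0])).round(1))
print(np.mean(Q,0))
# tray pose
P=[ray(c,z(u),.015)[:2] for u in [(172,112),(336,110),(335,265),(172,265)]]
print('tray',np.mean(P,0))
E
```

```text
handle [0.5598 0.3698 0.052 ]
[0.4995 0.3072] 0.0983 100.7
[0.4813 0.4038] 0.143 10.7
[0.6219 0.4304] 0.0987 -78.9
[0.6408 0.3335] 0.1437 -169.5
[0.56087643 0.36869862]
tray [0.52225217 0.36097666]
```

step_arm(
  moves=[
    [0.6, 0.019, 0.003, 0, 0.4],
    [0.6, 0.019, 0.003, -0.02, 0],
    [0.6, 0, 0, -0.03, 0],
    [0.6, 0, 0, -0.02, 0],
    [0.6, 0, 0, 0, 0],
  ],
)

```text
t: 39.33
tool_pos: [0.5571, 0.3662, 0.0493]
tool_rot: [-0.292, 3.102, -0.002]
contact_force: [0.2, -0.4, -0.9]
opening: 0.0516
```

```bash
python3 -c "
from h import *
wr('w15')"
```

```text
t 39.33 pos [0.5571 0.3662 0.0493] jawyaw 100.76 approach [ 0.026  0.001 -1.   ] F [ 0.2 -0.4 -0.9] open 0.0516
  q [ 0.4748  0.3007  1.653  -0.0121  1.1644 -1.2792] sum-pi deg -1.35 q4 -0.7
```

View pics/w15.png

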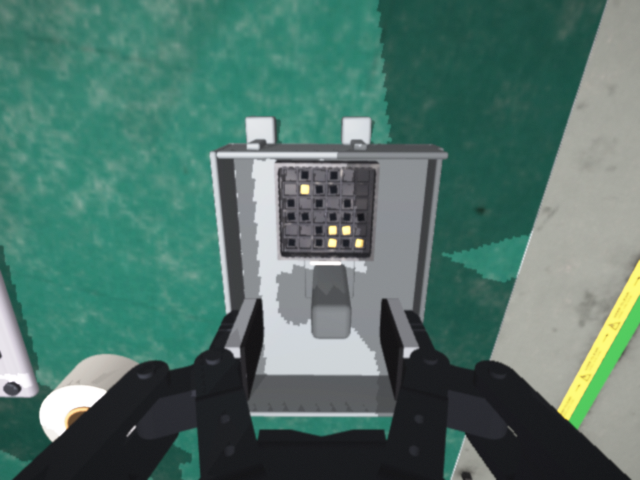

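step_arm(
  moves=[
    [0.6, 0.004, 0.003, -0.012, 0],
    [0.6, 0, 0, -0.008, 0],
    [0.6, 0, 0, 0, 0],
  ],
)

```text
t: 39.75
tool_pos: [0.5633, 0.3708, 0.0319]
tool_rot: [-0.292, 3.096, 0.001]
contact_force: [0.1, 0.3, -0.7]
opening: 0.051
```

```bash
python3 -c "
from h import *
state()"
```

```text
t 39.75 pos [0.5633 0.3708 0.0319] jawyaw 100.78 approach [ 0.032  0.004 -0.999] F [ 0.1  0.3 -0.7] open 0.051
  q [ 0.4765  0.335   1.6431 -0.0123  1.1338 -1.2774] sum-pi deg -1.7 q4 -0.71
```

step_arm(
  moves=[
    [0.6, -0.003, -0.002, -0.006, 0],
    [0.2, 0, 0, 0, 0],
    [0, 0, 0, 0, 0],
    [0, 0, 0, 0, 0],
    [0, 0, 0, 0, 0],
    [0, 0, 0, 0, 0],
  ],
  newtons=90,
)

```text
t: 40.5
tool_pos: [0.5607, 0.3692, 0.027]
tool_rot: [-0.292, 3.094, 0.003]
contact_force: [0.5, -0.9, -0.4]
opening: 0.016
```

```bash
python3 -c "
from h import *
state()"
```

```text
t 40.5 pos [0.5607 0.3692 0.027 ] jawyaw 100.77 approach [ 0.033  0.005 -0.999] F [ 0.5 -0.9 -0.4] open 0.016
  q [ 0.476   0.3339  1.6539 -0.0117  1.1217 -1.2779] sum-pi deg -1.84 q4 -0.67
```

step_arm(
  moves=[
    [0, 0, 0, 0.015, 0],
    [0, 0, 0, 0.025, 0],
    [0, 0, 0, 0.025, 0],
    [0, 0, 0, 0.025, -0.6],
    [0, 0, 0, 0, 0],
    [0, 0, 0, 0, 0],
  ],
)

```text
t: 41.25
tool_pos: [0.5591, 0.3682, 0.1204]
tool_rot: [-0.276, 3.098, 0.001]
contact_force: [0.1, 1.2, -2.6]
opening: 0.0165
```

```bash
python3 -c "
from h import *
o,p,c=wr('w16')
p=ctrl.get_image('scene');save(p,'s2');a=p['color'][120:350,200:440,::-1];cv2.imwrite('pics/s2z.png',cv2.resize(a,None,fx=2.6,fy=2.6,interpolation=2))"
```

```text
t 41.25 pos [0.5591 0.3682 0.1204] jawyaw 100.17 approach [ 0.031  0.003 -1.   ] F [ 0.1  1.2 -2.6] open 0.0165
  q [ 0.476   0.2243  1.6148 -0.0118  1.2734 -1.269 ] sum-pi deg -1.67 q4 -0.68
```

View pics/s2z.png

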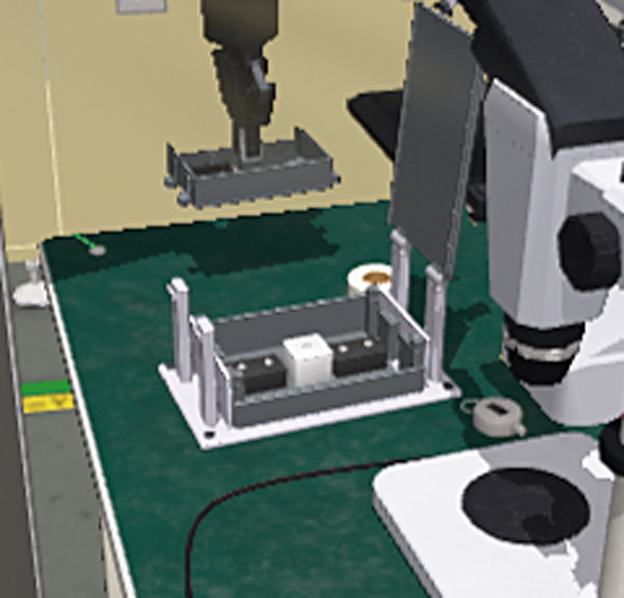

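View pics/w16.png

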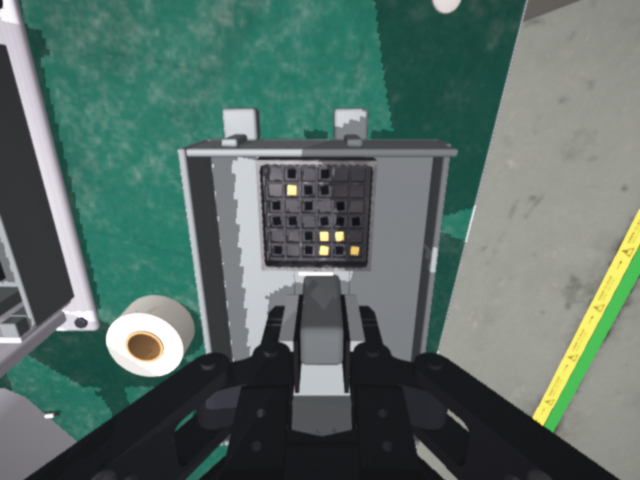

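step_arm(
  moves=[
    [0, 0.002, -0.025, 0, 0],
    [0, 0.002, -0.03, 0, 0],
    [0, 0.002, -0.03, 0, 0],
    [0, 0.002, -0.03, 0, 0],
    [0, 0.002, -0.03, 0, 0],
    [0, 0.002, -0.03, 0, 0],
    [0, 0.002, -0.03, 0, 0],
    [0, 0, 0, 0, 0],
  ],
)

```text
t: 42.35
tool_pos: [0.5675, 0.1475, 0.1106]
tool_rot: [-0.273, 3.113, -0.01]
contact_force: [0.7, 0.8, -1.8]
opening: 0.0162
```

```bash
python3 -c "
from h import *
state()"
```

```text
t 42.35 pos [0.5675 0.1475 0.1106] jawyaw 100.03 approach [ 0.017 -0.005 -1.   ] F [ 0.7  0.8 -1.8] open 0.0162
  q [ 0.1306  0.0563  1.8182 -0.0071  1.2512 -1.6131] sum-pi deg -0.91 q4 -0.41
```

step_arm(
  moves=[
    [0, 0.003, -0.02, 0, 0],
    [0, 0.004, -0.016, 0, 0],
    [0, 0, 0, 0, 0],
    [0, 0, 0, 0, 0],
  ],
)

```text
t: 42.85
tool_pos: [0.573, 0.1104, 0.1086]
tool_rot: [-0.273, 3.117, -0.007]
contact_force: [0.5, -0.0, -2.5]
opening: 0.0163
```

```bash
python3 -c "
from h import *
wr('w17')
p=ctrl.get_image('scene');save(p,'s3');a=p['color'][120:320,240:400,::-1];cv2.imwrite('pics/s3z.png',cv2.resize(a,None,fx=3.5,fy=3,interpolation=2))"
```

```text
t 42.85 pos [0.573  0.1104 0.1086] jawyaw 100.0 approach [ 0.013 -0.003 -1.   ] F [ 0.5 -0.  -2.5] open 0.0163
  q [ 0.0649  0.0539  1.8243 -0.0045  1.2506 -1.679 ] sum-pi deg -0.73 q4 -0.26
```

View pics/w17.png

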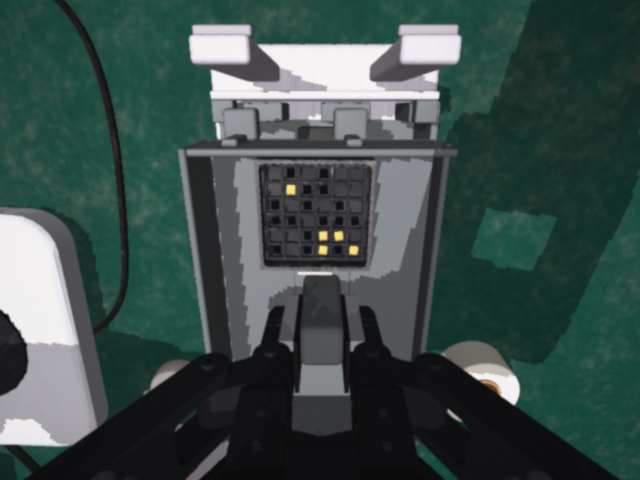

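View pics/s3z.png

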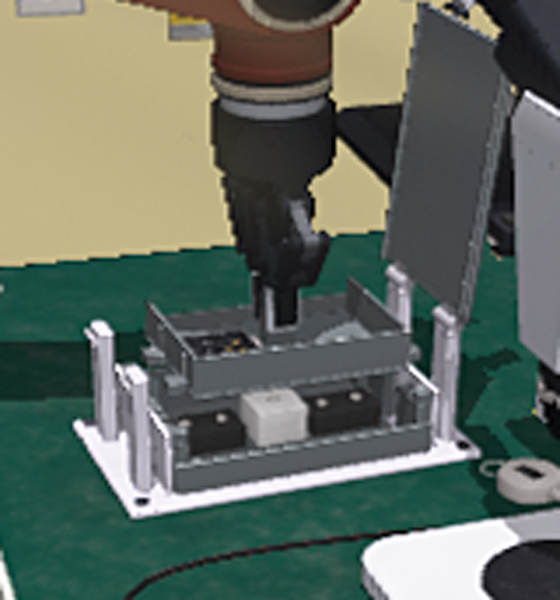

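```bash
python3 - <<'E'
from h import *
c=tuple(np.load('w17.npz')[x] for x in 'KRt')
im=cv2.imread('pics/w17.png')
def d(P,col):
    w=[np.append(fromC(x,y),z) for x,y,z in P];u=proj(c,np.array(w));cv2.polylines(im,[np.int32(u*8)],True,col,1,cv2.LINE_AA,3)
for s in (-1,1):
    d([(-.111,s*.027,.105),(-.101,s*.027,.105),(-.101,s*.049,.105),(-.111,s*.049,.105)],(0,0,255))
    d([(-.089,s*.045,.06),(-.079,s*.045,.06),(-.079,s*.056,.06),(-.089,s*.056,.06)],(0,255,255))
d([(-.094,-.056,.06),(-.09,-.056,.06),(-.09,.056,.06),(-.094,.056,.06)],(0,255,0))
d([(-.122,-.07,.008),(-.09,-.07,.008),(-.09,.07,.008),(-.122,.07,.008)],(255,0,0))
cv2.imwrite('pics/w17o.png',cv2.resize(im[10:180,160:480],None,fx=2.4,fy=2.4,interpolation=2))
E
```

```text
(no output)
```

View pics/w17o.png

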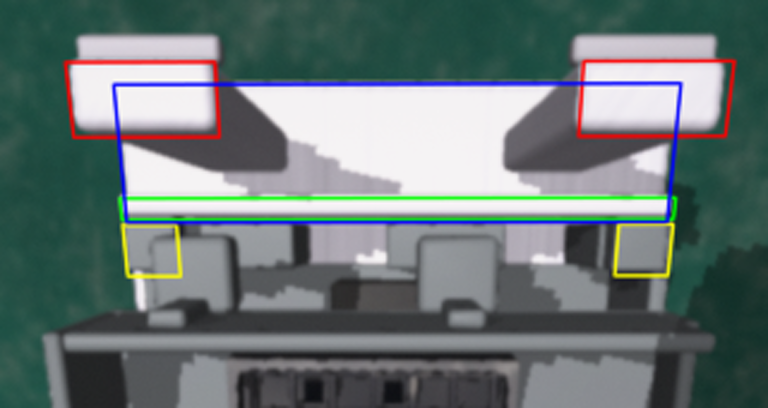

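```bash
python3 - <<'E'
from h import *
c=tuple(np.load('w17.npz')[x] for x in 'KRt')
im=cv2.imread('pics/w17.png')
t=np.array([.573,.1104,.1086]);cc=toC(t)-[0.0,0];print(cc)
# tool tilt offset ignored
def d(P,col):
    w=[np.append(fromC(x+cc[0],y+cc[1]),z+.0816) for x,y,z in P];u=proj(c,np.array(w));cv2.polylines(im,[np.int32(u*8)],True,col,1,cv2.LINE_AA,3)
for y in (-.034,.012):
    d([(-.086,y-.007,.010),(-.073,y-.007,.01),(-.073,y+.007,.01),(-.086,y+.007,.01)],(0,0,255))
d([(-.073,-.052,.034),(-.07,-.052,.034),(-.07,.052,.034),(-.073,.052,.034)],(0,255,0))
d([(-.009,-.009,.052),(.009,-.009,.052),(.009,.009,.052),(-.009,.009,.052)],(0,255,255))
cv2.imwrite('pics/w17p.png',cv2.resize(im[90:390,160:480],None,fx=2,fy=2,interpolation=2))
E
```

```text
[-0.0014834  -0.00034571]
```

View pics/w17p.png

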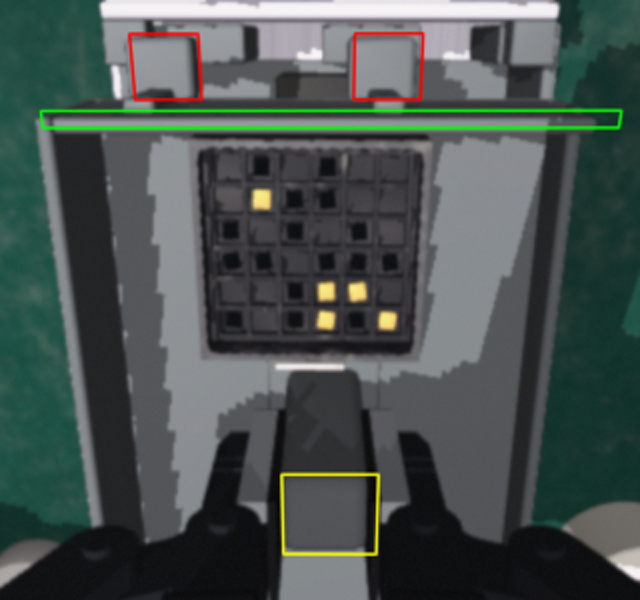

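step_arm(
  moves=[
    [0, 0.001, 0.001, -0.01, 0],
    [0, 0, 0, -0.01, 0],
    [0, 0, 0, 0, 0],
  ],
)

```text
t: 43.32
tool_pos: [0.5735, 0.1128, 0.0867]
tool_rot: [-0.276, 3.117, -0.007]
contact_force: [0.4, -0.5, -3.3]
opening: 0.0161
```

```bash
python3 -c "
from h import *
o,p,c=wr('w18');print(toC(o['tool_pos']))"
```

```text
t 43.33 pos [0.5735 0.1128 0.0867] jawyaw 100.12 approach [ 0.012 -0.003 -1.   ] F [ 0.4 -0.5 -3.3] open 0.0161
  q [ 0.0689  0.0825  1.8341 -0.0045  1.2129 -1.6769] sum-pi deg -0.69 q4 -0.26
[-0.00061864  0.00192511]
```

View pics/w18.png

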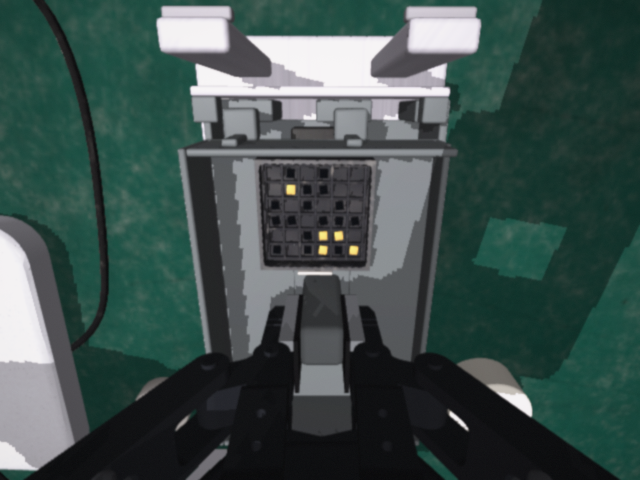

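```bash
python3 - <<'E'
from h import *
c=tuple(np.load('w18.npz')[x] for x in 'KRt')
im=cv2.imread('pics/w18.png')[80:160,180:460];cv2.imwrite('pics/w18z.png',cv2.resize(im,None,fx=2.8,fy=2.8,interpolation=2))
for u,z in [((240,108),.068),((350,107),.068),((320,97),.06),((216,110),.06),((421,110),.06)]: print(u,toC(ray(c,u,z)).round(4))
E
```

```text
(240, 108) [-0.086  -0.0333]
(350, 107) [-0.0864  0.0122]
(320, 97) [-0.0904 -0.0002]
(216, 110) [-0.0851 -0.0455]
(421, 110) [-0.0852  0.0436]
```

View pics/w18z.png

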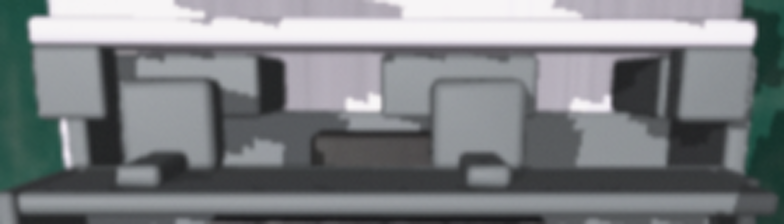

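step_arm(
  moves=[
    [0, 0, -0.001, -0.004, 0],
    [0, 0, 0, -0.003, 0],
    [0, 0, 0, -0.002, 0],
    [0, 0, 0, 0, 0],
  ],
)

```text
t: 43.88
tool_pos: [0.5745, 0.1117, 0.0787]
tool_rot: [-0.276, 3.115, -0.007]
contact_force: [-0.1, -0.3, -1.5]
opening: 0.0162
```

```bash
python3 -c "
from h import *
o=state();print(toC(o['tool_pos']))"
```

```text
t 43.88 pos [0.5745 0.1117 0.0787] jawyaw 100.11 approach [ 0.015 -0.003 -1.   ] F [-0.1 -0.3 -1.5] open 0.0162
  q [ 0.067   0.0929  1.8379 -0.0045  1.1963 -1.6788] sum-pi deg -0.83 q4 -0.26
[0.00022926 0.00070111]
```

step_arm(
  moves=[
    [0, 0, 0, -0.002, 0],
    [0, 0, 0, -0.001, 0],
    [0, 0, 0, 0, 0],
  ],
)

```text
t: 44.25
tool_pos: [0.5754, 0.1118, 0.0785]
tool_rot: [-0.276, 3.113, -0.007]
contact_force: [-0.0, 0.1, -1.5]
opening: 0.0165
```

step_arm(
  moves=[
    [0.35, 0, 0, 0, 0],
    [0.5, 0, 0, 0, 0],
    [0.5, 0, 0, 0, 0],
    [0.5, 0, 0, 0.02, 0],
    [0.5, 0, 0, 0.03, 0],
    [0.5, -0.02, 0, 0.03, 0],
    [0.5, -0.03, 0, 0.02, 0],
    [0.5, 0, 0, 0, 0],
  ],
)

```text
t: 45.25
tool_pos: [0.5264, 0.1118, 0.1879]
tool_rot: [-0.275, 3.105, -0.008]
contact_force: [0.9, 0.0, -0.5]
opening: 0.0427
```

```bash
python3 -c "
from h import *
o,p,c=wr('w19')
p=ctrl.get_image('scene');save(p,'s4');a=p['color'][120:320,240:400,::-1];cv2.imwrite('pics/s4z.png',cv2.resize(a,None,fx=3.5,fy=3,interpolation=2))"
```

```text
t 45.25 pos [0.5264 0.1118 0.1879] jawyaw 100.11 approach [ 0.024 -0.003 -1.   ] F [ 0.9  0.  -0.5] open 0.0427
  q [ 0.0733 -0.1413  1.8741 -0.0046  1.3846 -1.6732] sum-pi deg -1.38 q4 -0.26
```

View pics/w19.png

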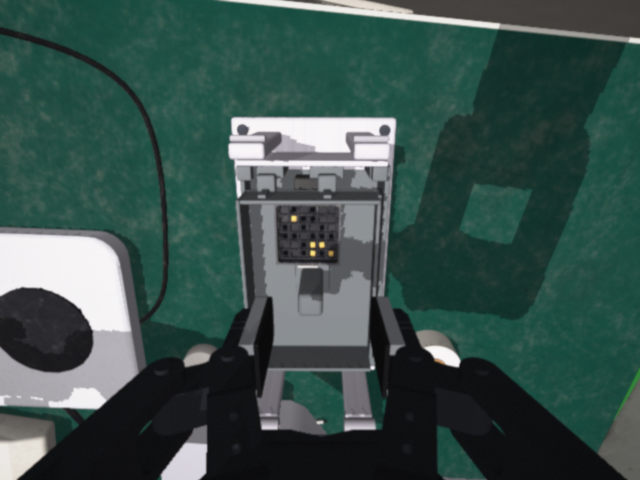

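View pics/s4z.png

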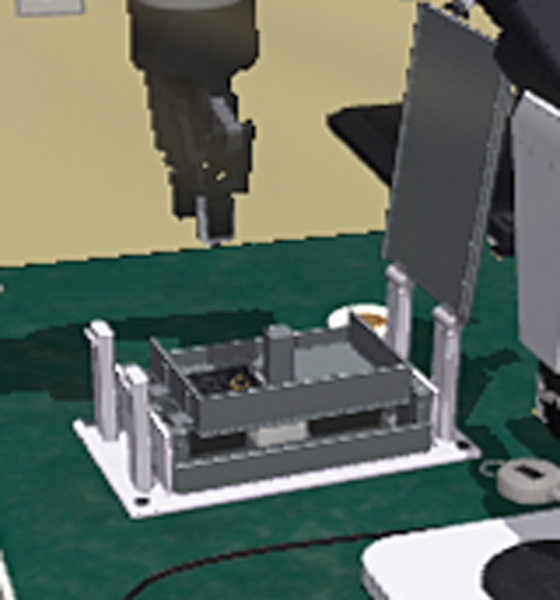

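```bash
python3 - <<'E'
from h import *
c=tuple(np.load('w19.npz')[x] for x in 'KRt')
im=cv2.imread('pics/w19.png')
def d(P,col):
    w=[np.append(fromC(x,y),z+.05) for x,y,z in P];u=proj(c,np.array(w));cv2.polylines(im,[np.int32(u*8)],True,col,1,cv2.LINE_AA,3)
for y in (-.034,.012):
    d([(-.086,y-.007,.010),(-.073,y-.007,.01),(-.073,y+.007,.01),(-.086,y+.007,.01)],(0,0,255))
d([(-.073,-.052,.034),(-.07,-.052,.034),(-.07,.052,.034),(-.073,.052,.034)],(0,255,0))
d([(.073,-.052,.034),(.07,-.052,.034),(.07,.052,.034),(.073,.052,.034)],(0,255,0))
d([(-.009,-.009,.052),(.009,-.009,.052),(.009,.009,.052),(-.009,.009,.052)],(0,255,255))
cv2.imwrite('pics/w19p.png',cv2.resize(im[100:400,200:430],None,fx=2,fy=2,interpolation=2))
E
```

```text
(no output)
```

View pics/w19p.png

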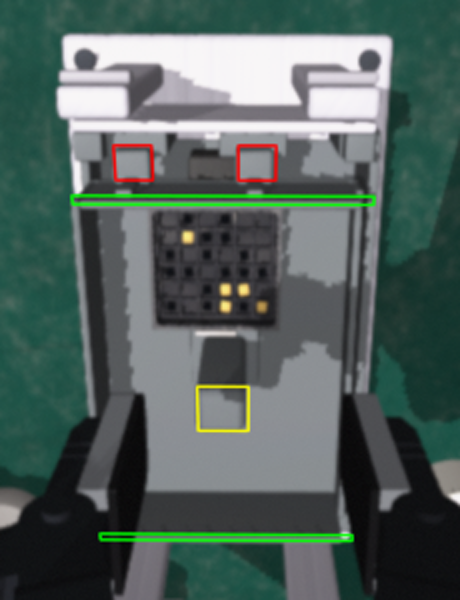

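```bash
python3 - <<'E'
from h import *
A=[]
for n in ['scene','side']:
    p=ctrl.get_image(n);c=cam(p);im=p['color'][:,:,::-1].copy()
    def P(x,y,z): return np.append(fromC(x,y),z)
    for th in (1.7,):
        pts=[P(.106-r*np.cos(th)+.003*np.sin(th),y,.110+r*np.sin(th)+.003*np.cos(th)) for r,y in [(.008,-.062),(.008,.062),(.216,.062),(.216,-.062)]]
        cv2.polylines(im,[np.int32(proj(c,np.array(pts))*8)],True,(0,0,255),1,cv2.LINE_AA,3)
    A.append(cv2.resize(im[20:300,230:530],None,fx=1.9,fy=1.9,interpolation=2))
cv2.imwrite('pics/l1.png',A[0]);cv2.imwrite('pics/l2.png',A[1])
E
```

```text
(no output)
```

View pics/l1.png

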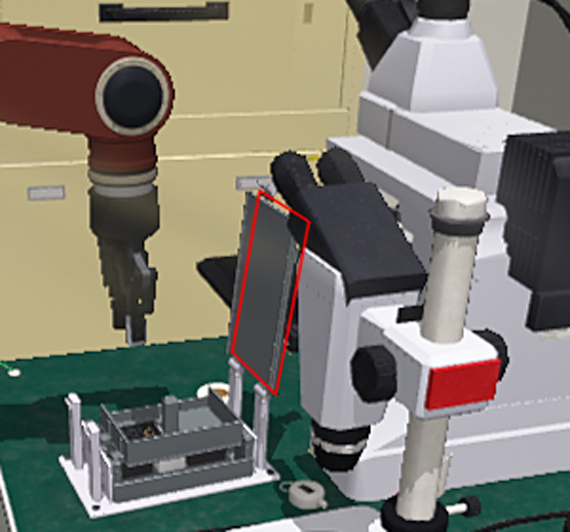

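View pics/l2.png

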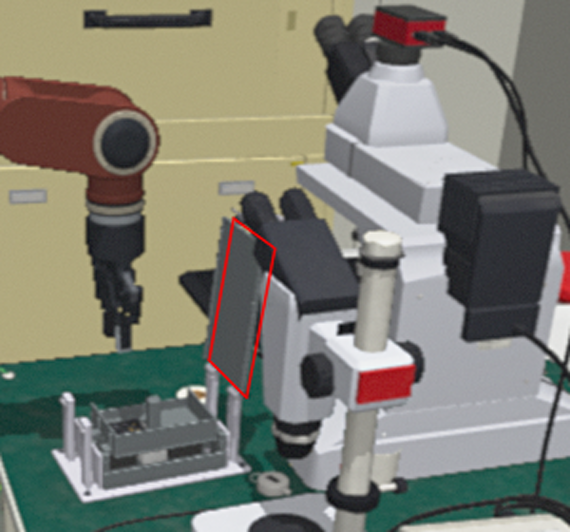

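```bash
python3 - <<'E'
from h import *
C=[cam(ctrl.get_image(n)) for n in ('scene','side')]
def tri(a,b):
    P=[np.hstack([K@R,(K@t)[:,None]]) for K,R,t in C]
    u=[np.array([[230+x/1.9],[20+y/1.9]]) for x,y in (a,b)]
    X=cv2.triangulatePoints(P[0],P[1],u[0],u[1]).ravel();return X[:3]/X[3]
for n,a,b in [('eyeL',(290,165),(252,205)),('eyeR',(333,160),(292,203)),('headlow',(313,440),(272,425)),('nose',(335,460),(295,447)),('stage',(198,262),(180,278)),('bigL',(330,140),(300,170)),('lidtopL',(247,192),(233,220)),('lidbot',(276,392),(245,395)),('knob',(375,372),(316,375)),('red',(462,385),(383,383)),('blackplateTL',(305,190),(273,220)),('blackplateBR',(350,295),(298,312)),('baseL',(340,495),(320,482))]:
    X=tri(a,b);print(n,X.round(3),'carrier',toC(X).round(3))
# fit lid angle
for th in np.arange(1.5,1.75,.05):
    print(th.round(2),[((proj(c,np.append(fromC(.106-.216*np.cos(th),y),.11+.216*np.sin(th)))[0]-[230,20])*1.9).round(0).tolist() for c in C for y in (-.062,.062)])
E
```

```text
eyeL [ 0.646 -0.074  0.428] carrier [ 0.038 -0.194]
eyeR [ 0.692 -0.063  0.426] carrier [ 0.086 -0.192]
headlow [ 0.605 -0.312  0.285] carrier [-0.044 -0.422]
nose [ 0.68  -0.174  0.176] carrier [ 0.054 -0.299]
stage [0.664 0.354 0.179] carrier [0.13  0.224]
bigL [0.843 0.362 0.337] carrier [0.309 0.2  ]
lidtopL [0.702 0.229 0.31 ] carrier [0.146 0.094]
lidbot [ 0.666 -0.02   0.168] carrier [ 0.067 -0.145]
knob [ 0.649 -0.305  0.333] carrier [ 0.001 -0.423]
red [ 0.707 -0.332  0.332] carrier [ 0.053 -0.459]
blackplateTL [0.734 0.132 0.34 ] carrier [ 0.161 -0.008]
blackplateBR [ 0.652 -0.232  0.366] carrier [ 0.017 -0.351]
baseL [ 0.84   0.166 -0.095] carrier [0.271 0.008]
1.5 [[270.0, 224.0], [223.0, 192.0], [241.0, 250.0], [201.0, 220.0]]
1.55 [[279.0, 222.0], [232.0, 191.0], [249.0, 249.0], [209.0, 219.0]]
1.6 [[288.0, 221.0], [240.0, 190.0], [257.0, 248.0], [216.0, 218.0]]
1.65 [[297.0, 221.0], [248.0, 190.0], [264.0, 248.0], [224.0, 218.0]]
1.7 [[306.0, 221.0], [256.0, 190.0], [272.0, 248.0], [231.0, 218.0]]
```

step_arm(
  moves=[
    [0.5, 0, 0, 0.03, -10],
    [0.5, 0, 0, 0.03, -10],
    [0.5, 0, 0, 0.03, -10],
    [0.5, 0, 0, 0.03, -10],
    [0.5, 0, 0, 0.03, -10],
    [0.5, 0, 0, 0.03, -10],
    [0.5, 0, 0, 0.03, -10],
    [0.5, 0, 0, 0, -10],
    [0.5, 0, 0, 0, -10],
    [0.5, 0, 0, 0, 0],
    [0.5, 0, 0, 0, 0],
  ],
)

```text
t: 46.92
tool_pos: [0.5263, 0.1104, 0.3877]
tool_rot: [-2.069, -2.348, 0.016]
contact_force: [0.1, -0.2, -0.3]
opening: 0.0426
```

```bash
python3 -c "
from h import *
o,p,c=wr('w20');print(toC(o['tool_pos']))"
```

```text
t 46.92 pos [0.5263 0.1104 0.3877] jawyaw 7.24 approach [-0.016  0.    -1.   ] F [ 0.1 -0.2 -0.3] open 0.0426
  q [ 6.7800e-02 -1.8980e-01  1.5881e+00  1.3000e-03  1.7587e+00 -5.8300e-02] sum-pi deg 0.89 q4 0.07
[-0.04750215  0.00787761]
```

View pics/w20.png

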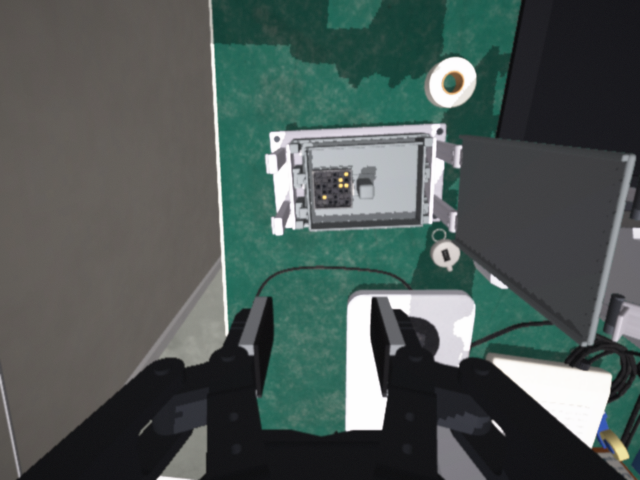

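```bash
python3 - <<'E'
from h import *
c=tuple(np.load('w20.npz')[x] for x in 'KRt')
for th in (1.6,1.65,1.7):
    print(th,[proj(c,np.append(fromC(.106-.216*np.cos(th)-.002,y),.11+.216*np.sin(th)))[0].round(0) for y in (.062,-.062)])
print(fromC(.13,0))
E
```

```text
1.6 [array([608., 154.]), array([569., 347.])]
1.65 [array([627., 153.]), array([585., 346.])]
1.7 [array([646., 151.]), array([600., 345.])]
[0.70239336 0.133753  ]
```

step_arm(
  moves=[
    [0.5, 0.04, 0.005, 0, 2.5],
    [0.5, 0.04, 0.005, 0, 0],
    [0.5, 0.04, 0.005, 0, 0],
    [0.5, 0.04, 0.005, 0, 0],
    [0.5, 0.015, 0.003, 0, 0],
    [0.5, 0, 0, 0, 0],
    [0.5, 0, 0, 0, 0],
  ],
)

```text
t: 47.85
tool_pos: [0.7057, 0.1341, 0.3834]
tool_rot: [-2.001, -2.402, 0.022]
contact_force: [-0.0, -0.1, 1.2]
opening: 0.043
```

```bash
python3 -c "
from h import *
o,p,c=wr('w21');print(toC(o['tool_pos']))"
```

```text
t 47.85 pos [0.7057 0.1341 0.3834] jawyaw 10.39 approach [-0.021 -0.001 -1.   ] F [-0.  -0.1  1.2] open 0.043
  q [ 8.4100e-02  2.4400e-01  1.1532e+00  6.0000e-04  1.7652e+00 -9.7200e-02] sum-pi deg 1.2 q4 0.03
[ 0.13330476 -0.00022635]
```

View pics/w21.png

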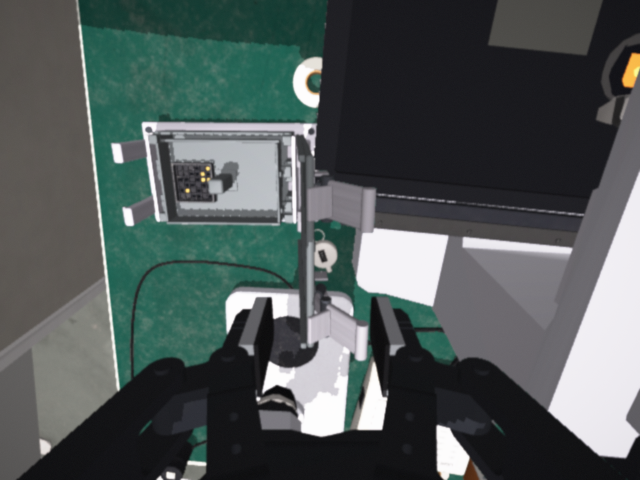

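step_arm(
  moves=[
    [0.5, -0.003, 0, -0.02, 0],
    [0.5, 0, 0, -0.02, 0],
    [0.5, 0, 0, -0.02, 0],
    [0.5, 0, 0, -0.02, 0],
    [0.5, 0, 0, 0, 0],
  ],
)

```text
t: 48.52
tool_pos: [0.7003, 0.1339, 0.3007]
tool_rot: [-2.001, -2.403, 0.021]
contact_force: [0.6, -0.3, -0.5]
opening: 0.0424
```

```bash
python3 -c "
from h import *
o,p,c=wr('w22');print(toC(o['tool_pos']))
p=ctrl.get_image('scene');save(p,'s5');a=p['color'][60:300,240:440,::-1];cv2.imwrite('pics/s5z.png',cv2.resize(a,None,fx=2.5,fy=2.5,interpolation=2))"
```

```text
t 48.52 pos [0.7003 0.1339 0.3007] jawyaw 10.44 approach [-0.019 -0.001 -1.   ] F [ 0.6 -0.3 -0.5] open 0.0424
  q [ 8.4400e-02  2.4000e-01  1.2921e+00  5.0000e-04  1.6289e+00 -9.7700e-02] sum-pi deg 1.12 q4 0.03
[0.1279348  0.00049153]
```

View pics/w22.png

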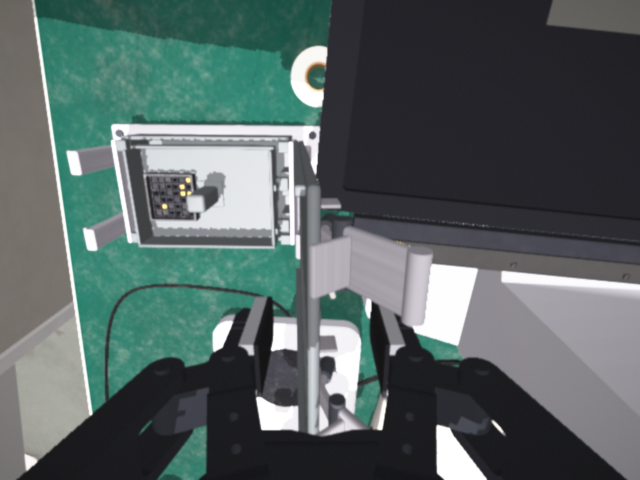

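View pics/s5z.png

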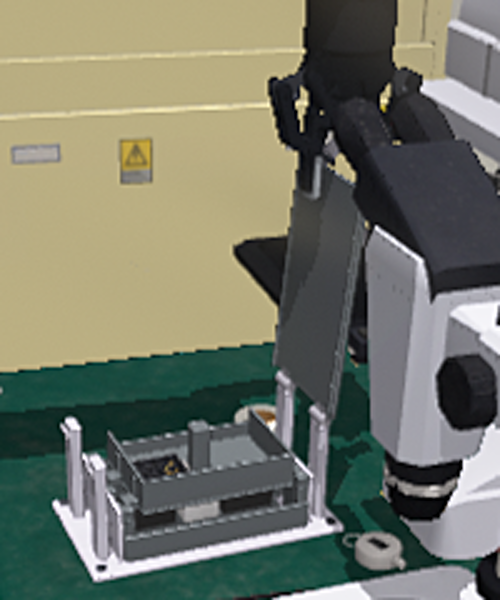

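step_arm(
  moves=[
    [0.5, -0.02, -0.0035, 0, 0],
    [0.5, -0.02, -0.0035, 0, 0],
    [0.5, -0.02, -0.0035, 0, 0],
    [0.5, -0.02, -0.0035, 0, 0],
    [0.5, 0, 0, 0, 0],
  ],
)

```text
t: 49.25
tool_pos: [0.623, 0.12, 0.3112]
tool_rot: [-2.009, -2.414, -0.0]
contact_force: [-0.3, -0.0, -0.1]
opening: 0.0431
```

```bash
python3 -c "
from h import *
o,p,c=wr('w23');print(toC(o['tool_pos']))
p=ctrl.get_image('scene');save(p,'s6');a=p['color'][60:300,240:440,::-1];cv2.imwrite('pics/s6z.png',cv2.resize(a,None,fx=2.5,fy=2.5,interpolation=2))"
```

```text
t 49.25 pos [0.623  0.12   0.3112] jawyaw 10.44 approach [-0.001  0.001 -1.   ] F [-0.3 -0.  -0.1] open 0.0431
  q [ 7.2700e-02  4.0700e-02  1.4935e+00  8.0000e-04  1.6082e+00 -1.0950e-01] sum-pi deg 0.04 q4 0.04
[0.04946383 0.00030523]
```

View pics/w23.png

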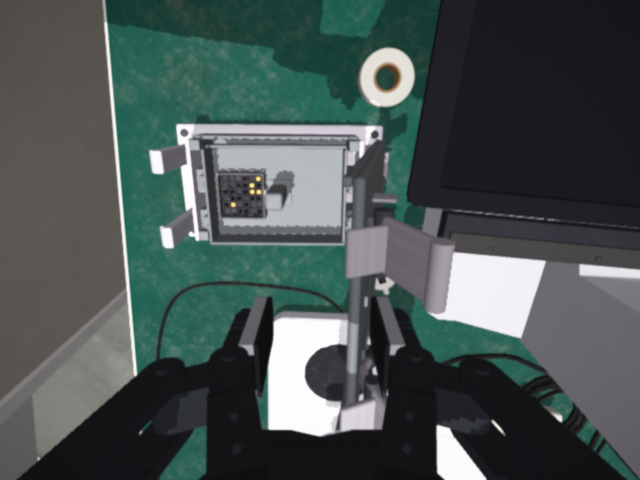

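View pics/s6z.png

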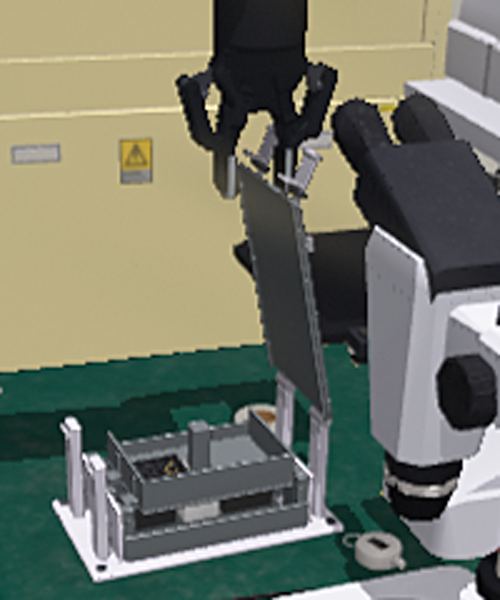

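step_arm(
  moves=[
    [0.5, -0.015, -0.0026, -0.01, 0],
    [0.5, -0.015, -0.0026, -0.01, 0],
    [0.5, -0.015, -0.0026, -0.01, 0],
    [0.5, -0.015, -0.0026, -0.01, 0],
    [0.5, 0, 0, 0, 0],
  ],
)

```text
t: 49.98
tool_pos: [0.5677, 0.1098, 0.2727]
tool_rot: [2.008, 2.411, 0.008]
contact_force: [0.5, 0.2, 0.2]
opening: 0.0425
```

```bash
python3 -c "
from h import *
o=state();print(toC(o['tool_pos']))
p=ctrl.get_image('scene');save(p,'s7');a=p['color'][60:300,240:440,::-1];cv2.imwrite('pics/s7z.png',cv2.resize(a,None,fx=2.5,fy=2.5,interpolation=2))"
```

```text
t 49.98 pos [0.5677 0.1098 0.2727] jawyaw 10.43 approach [ 0.006  0.001 -1.   ] F [0.5 0.2 0.2] open 0.0425
  q [ 6.1800e-02 -8.3800e-02  1.6792e+00  1.1000e-03  1.5399e+00 -1.2030e-01] sum-pi deg -0.36 q4 0.06
[-6.76483837e-03 -1.78171652e-05]
```

View pics/s7z.png

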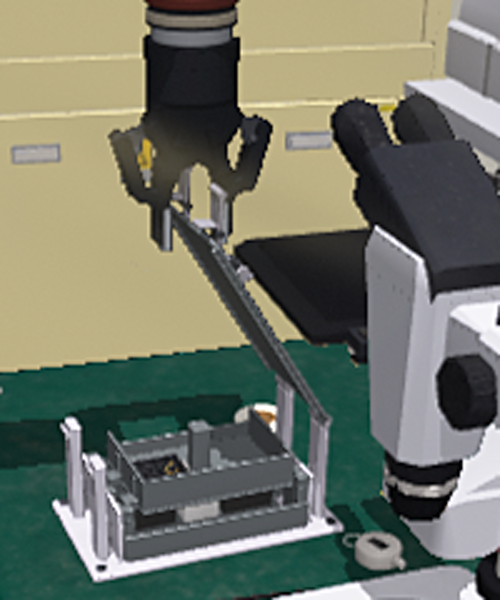

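step_arm(
  moves=[
    [0.5, 0, 0, 0.03, 0],
    [0.5, 0, 0, 0.03, 0],
    [0.5, 0, 0, 0.03, 0],
    [0, 0.018, 0.003, 0, 0],
    [0, 0.018, 0.003, 0, 0],
    [0, 0, 0, 0, 0],
    [0, 0, 0, 0, 0],
    [0, 0, 0, 0, 0],
  ],
  newtons=30,
)

```text
t: 51.02
tool_pos: [0.6114, 0.1165, 0.3715]
tool_rot: [2.004, 2.406, 0.018]
contact_force: [-0.0, 0.5, 0.2]
opening: 0.0001
```

```bash
python3 -c "
from h import *
o,p,c=wr('w24');print(toC(o['tool_pos']))
p=ctrl.get_image('scene');save(p,'s8');a=p['color'][60:300,240:440,::-1];cv2.imwrite('pics/s8z.png',cv2.resize(a,None,fx=2.5,fy=2.5,interpolation=2))"
```

```text
t 51.02 pos [0.6114 0.1165 0.3715] jawyaw 10.42 approach [ 0.015  0.002 -1.   ] F [-0.   0.5  0.2] open 0.0001
  q [ 6.8300e-02 -8.4000e-03  1.4452e+00  1.2000e-03  1.6893e+00 -1.1340e-01] sum-pi deg -0.88 q4 0.07
[ 0.03742677 -0.00103766]
```

View pics/s8z.png

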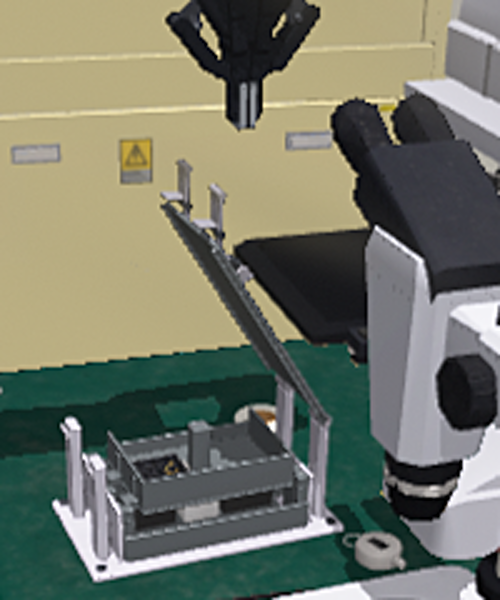

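View pics/w24.png

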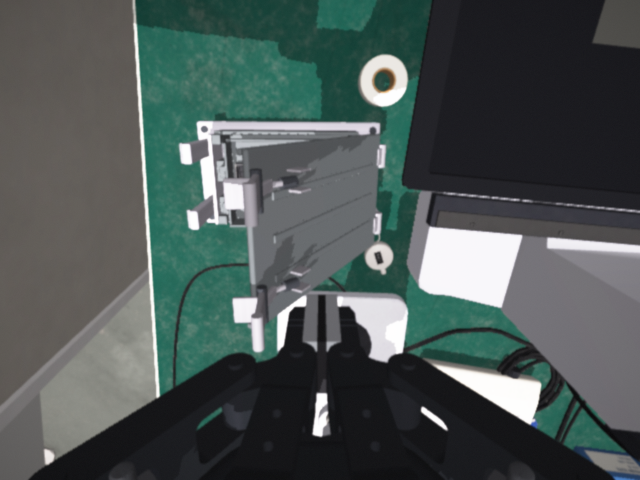

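step_arm(
  moves=[
    [0, -0.003, 0, -0.03, 0],
    [0, -0.003, 0, -0.03, 0],
    [0, 0, 0, -0.03, 0],
    [0, -0.01, -0.002, -0.02, 0],
    [0, -0.015, -0.0026, -0.02, 0],
    [0, -0.015, -0.0026, -0.02, 0],
    [0, 0, 0, 0, 0],
  ],
)

```text
t: 52.0
tool_pos: [0.5619, 0.109, 0.2186]
tool_rot: [2.002, 2.404, 0.021]
contact_force: [0.2, -0.1, 0.1]
opening: 0.0003
```

```bash
python3 -c "
from h import *
o=state();print(toC(o['tool_pos']))
p=ctrl.get_image('scene');save(p,'s9');a=p['color'][60:300,240:440,::-1];cv2.imwrite('pics/s9z.png',cv2.resize(a,None,fx=2.5,fy=2.5,interpolation=2))"
```

```text
t 52.0 pos [0.5619 0.109  0.2186] jawyaw 10.42 approach [ 0.018  0.002 -1.   ] F [ 0.2 -0.1  0.1] open 0.0003
  q [ 6.0900e-02 -7.6300e-02  1.7622e+00  1.4000e-03  1.4373e+00 -1.2120e-01] sum-pi deg -1.05 q4 0.08
[-0.01265288  0.00020533]
```

View pics/s9z.png

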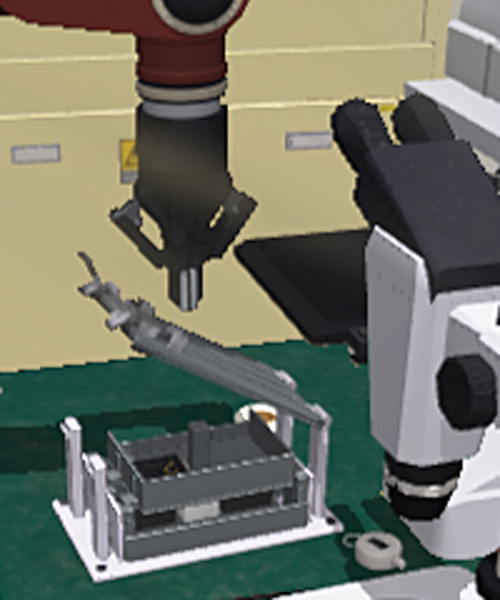

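step_arm(
  moves=[
    [0, -0.02, -0.0035, 0.003, 0],
    [0, -0.02, -0.0035, 0, 0],
    [0, -0.02, -0.0035, 0, 0],
    [0, 0, 0, -0.015, 0],
    [0, 0, 0, -0.015, 0],
    [0, 0, 0, -0.015, 0],
    [0, 0, 0, -0.015, 0],
    [0, 0, 0, -0.01, 0],
    [0, 0, 0, 0, 0],
  ],
)

```text
t: 53.18
tool_pos: [0.5079, 0.0988, 0.1548]
tool_rot: [1.997, 2.397, 0.035]
contact_force: [-0.5, -0.3, -0.8]
opening: -0.0003
```

```bash
python3 -c "
from h import *
o=state();print(toC(o['tool_pos']))
p=ctrl.get_image('scene');save(p,'s10');a=p['color'][60:300,240:440,::-1];cv2.imwrite('pics/s10z.png',cv2.resize(a,None,fx=2.5,fy=2.5,interpolation=2))"
```

```text
t 53.17 pos [0.5079 0.0988 0.1548] jawyaw 10.41 approach [ 0.031  0.003 -1.   ] F [-0.5 -0.3 -0.8] open -0.0003
  q [ 0.0472 -0.1699  1.9565  0.002   1.3235 -0.135 ] sum-pi deg -1.8 q4 0.11
[-0.06766082 -0.00038187]
```

View pics/s10z.png

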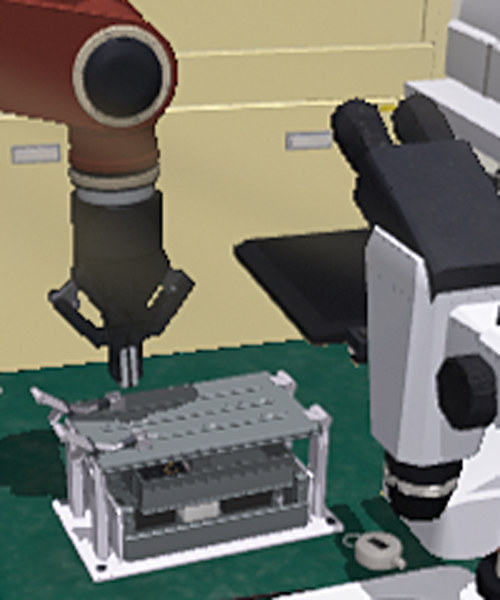

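step_arm(
  moves=[
    [0, -0.005, -0.001, -0.01, 0],
    [0, 0, 0, -0.01, 0],
    [0, 0, 0, -0.008, 0],
    [0, 0, 0, -0.005, 0],
    [0, 0, 0, -0.004, 0],
    [0, 0, 0, 0, 0],
  ],
)

```text
t: 53.98
tool_pos: [0.5035, 0.0978, 0.1172]
tool_rot: [1.995, 2.395, 0.039]
contact_force: [-0.2, -0.4, -0.3]
opening: -0.0001
```

```bash
python3 -c "
from h import *
o,p,c=wr('w25');print(toC(o['tool_pos']))
p=ctrl.get_image('scene');save(p,'s11');a=p['color'][60:300,240:440,::-1];cv2.imwrite('pics/s11z.png',cv2.resize(a,None,fx=2.5,fy=2.5,interpolation=2))"
```

```text
t 53.98 pos [0.5035 0.0978 0.1172] jawyaw 10.42 approach [ 0.035  0.004 -0.999] F [-0.2 -0.4 -0.3] open -0.0001
  q [ 0.0455 -0.1424  1.9987  0.0021  1.2504 -0.1369] sum-pi deg -2.0 q4 0.12
[-0.07207139 -0.00061489]
```

View pics/s11z.png

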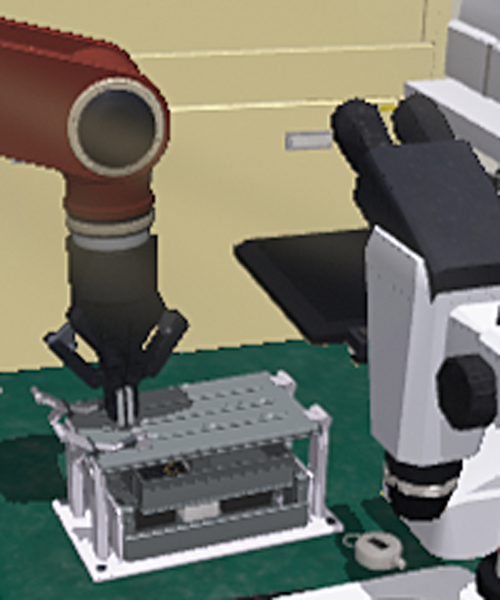

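View pics/w25.png

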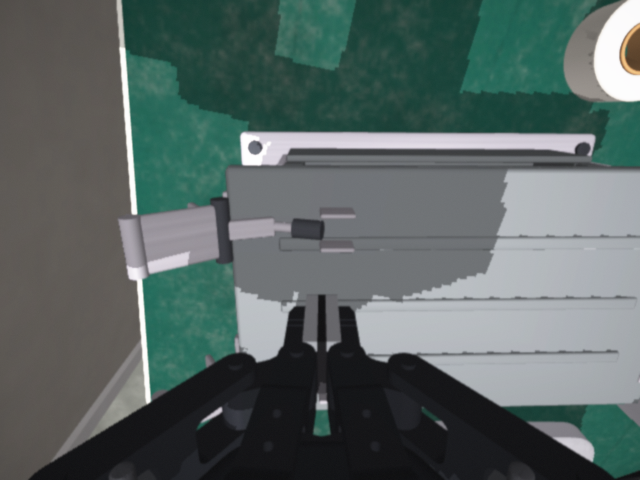

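step_arm(
  moves=[
    [0, 0, 0, -0.003, 0],
    [0, 0, 0, -0.002, 0],
    [0, 0, 0, -0.001, 0],
  ],
)

```text
t: 54.45
tool_pos: [0.5046, 0.0978, 0.113]
tool_rot: [1.994, 2.394, 0.041]
contact_force: [-4.2, -0.4, 7.7]
opening: -0.0002
```

step_arm(
  moves=[
    [0, 0, 0, -0.001, 0],
    [0, 0, 0, -0.001, 0],
    [0, 0, 0, 0, 0],
  ],
)

```text
t: 54.82
tool_pos: [0.5048, 0.0979, 0.1134]
tool_rot: [1.993, 2.394, 0.041]
contact_force: [-0.3, -0.7, 0.3]
opening: 0.0001
```

```bash
python3 -c "
from h import *
o=state();print(toC(o['tool_pos']),fromC(-.131,.038)-o['tool_pos'][:2],fromC(-.131,.038),fromC(-.131,-.038))"
```

```text
t 54.83 pos [0.5048 0.0979 0.1134] jawyaw 10.44 approach [ 0.037  0.003 -0.999] F [-0.3 -0.7  0.3] open 0.0001
  q [ 4.5800e-02 -1.3600e-01  1.9998e+00  1.8000e-03  1.2410e+00 -1.3690e-01] sum-pi deg -2.1 q4 0.1
[-0.07084887 -0.00075117] [-0.06600501  0.02762519] [0.4387712  0.12548542] [0.45207295 0.05065853]
```

step_arm(
  moves=[
    [0, 0, 0, 0.02, 0],
    [0, 0, 0, 0.03, 0],
    [0, 0, 0, 0, 0],
  ],
)

```text
t: 55.2
tool_pos: [0.5044, 0.0978, 0.1633]
tool_rot: [1.994, 2.394, 0.04]
contact_force: [-1.2, 0.4, -0.2]
opening: -0.0001
```

step_arm(
  moves=[
    [0, -0.022, 0.009, 0, 0],
    [0, -0.022, 0.009, 0, 0],
    [0, -0.022, 0.009, 0, 0],
    [0, 0, 0, 0, 0],
    [0, 0, 0, 0, 0],
  ],
)

```text
t: 55.82
tool_pos: [0.435, 0.1248, 0.1571]
tool_rot: [1.998, 2.397, 0.033]
contact_force: [0.5, 0.4, -0.2]
opening: 0.0002
```

```bash
python3 -c "
from h import *
o,p,c=wr('w26');print(toC(o['tool_pos']))
p=ctrl.get_image('scene');save(p,'s12');a=p['color'][140:300,230:400,::-1];cv2.imwrite('pics/s12z.png',cv2.resize(a,None,fx=3.5,fy=3.5,interpolation=2))"
```

```text
t 55.83 pos [0.435  0.1248 0.1571] jawyaw 10.39 approach [ 0.03   0.003 -1.   ] F [ 0.5  0.4 -0.2] open 0.0002
  q [ 1.1520e-01 -3.4740e-01  2.0966e+00 -9.0000e-04  1.3623e+00 -6.5900e-02] sum-pi deg -1.72 q4 -0.05
[-0.13485022  0.03796836]
```

View pics/s12z.png

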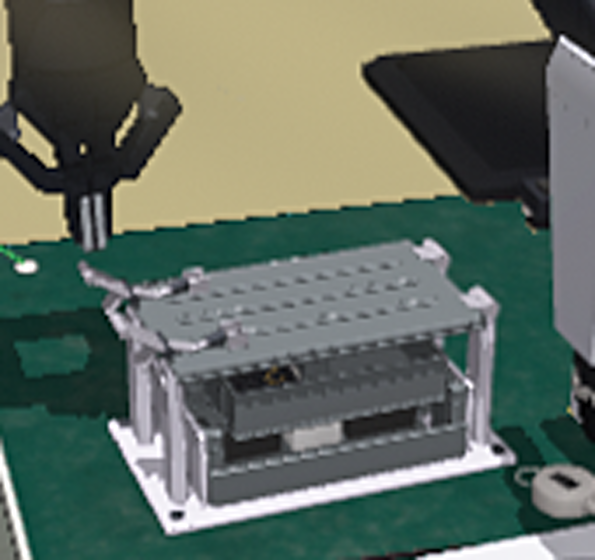

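View pics/w26.png

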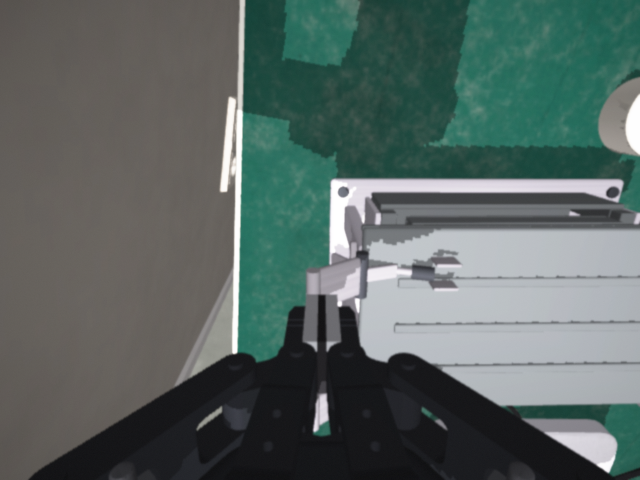

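step_arm(
  moves=[
    [0, 0.004, 0, -0.01, 0],
    [0, 0, 0, -0.006, 0],
    [0, 0, 0, -0.005, 0],
    [0, 0, 0, -0.005, 0],
  ],
)

```text
t: 56.42
tool_pos: [0.4432, 0.1244, 0.1334]
tool_rot: [1.997, 2.392, 0.039]
contact_force: [-2.5, -0.7, 9.5]
opening: -0.0001
```

```bash
python3 -c "
from h import *
o=state();print(toC(o['tool_pos']))"
```

```text
t 56.42 pos [0.4432 0.1244 0.1334] jawyaw 10.29 approach [ 0.035  0.003 -0.999] F [-2.5 -0.7  9.5] open -0.0001
  q [ 1.1220e-01 -3.0410e-01  2.1048e+00 -8.0000e-04  1.3053e+00 -6.7100e-02] sum-pi deg -2.04 q4 -0.05
[-0.12685581  0.03613741]
```

step_arm(
  moves=[
    [0, -0.003, 0.001, -0.008, 0],
    [0, -0.002, 0, -0.008, 0],
  ],
)

```text
t: 56.68
tool_pos: [0.4408, 0.1254, 0.1207]
tool_rot: [1.995, 2.389, 0.045]
contact_force: [-12.2, -2.4, 32.2]
opening: 0.0
```

```bash
python3 -c "
from h import *
o=state();print(toC(o['tool_pos']))"
```

```text
t 56.67 pos [0.4408 0.1254 0.1207] jawyaw 10.28 approach [ 0.041  0.003 -0.999] F [-12.2  -2.4  32.2] open 0.0
  q [ 1.1540e-01 -2.9890e-01  2.1231e+00 -1.6000e-03  1.2765e+00 -6.3500e-02] sum-pi deg -2.35 q4 -0.09
[-0.12901809  0.03751956]
```

step_arm(
  moves=[
    [0, 0, 0, 0.01, 0],
    [0, 0, 0, 0.02, 0],
    [0, 0, 0, 0.015, 0],
    [0, 0.004, -0.025, 0, 0],
    [0, 0.004, -0.025, 0, 0],
    [0, 0.004, -0.025, 0, 0],
    [0, 0, 0, 0, 0],
    [0, 0, 0, 0, 0],
  ],
)

```text
t: 57.68
tool_pos: [0.4514, 0.049, 0.1648]
tool_rot: [1.996, 2.392, 0.042]
contact_force: [-0.2, -0.9, 0.2]
opening: 0.0002
```

```bash
python3 -c "
from h import *
o,p,c=wr('w27');print(toC(o['tool_pos']),fromC(-.131,-.038)-o['tool_pos'][:2])
p=ctrl.get_image('scene');save(p,'s13');a=p['color'][140:300,230:400,::-1];cv2.imwrite('pics/s13z.png',cv2.resize(a,None,fx=3.5,fy=3.5,interpolation=2))"
```

```text
t 57.67 pos [0.4514 0.049  0.1648] jawyaw 10.33 approach [ 0.037  0.004 -0.999] F [-0.2 -0.9  0.2] open 0.0002
  q [-0.0599 -0.3567  2.0905  0.0064  1.3712 -0.2413] sum-pi deg -2.1 q4 0.37
[-0.13196838 -0.03949012] [0.00069262 0.00163661]
```

View pics/s13z.png

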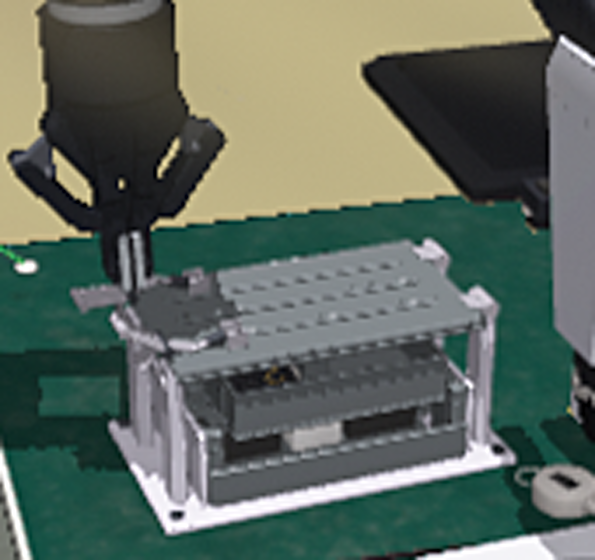

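View pics/w27.png

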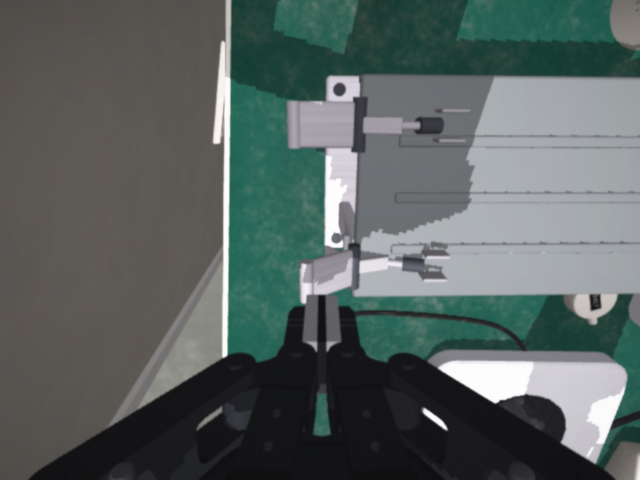

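The left clip is down: its tab lies level at (320,125). The right one is still raised at (325,275), so I'll press that next.

step_arm(
  moves=[
    [0, 0.001, 0.0015, -0.012, 0],
    [0, -0.001, 0, -0.01, 0],
    [0, -0.001, 0, -0.006, 0],
    [0, -0.001, 0, -0.006, 0],
    [0, -0.002, 0, -0.007, 0],
    [0, -0.002, 0, -0.007, 0],
  ],
)

```text
t: 58.52
tool_pos: [0.4482, 0.0523, 0.1202]
tool_rot: [1.987, 2.392, 0.047]
contact_force: [-11.9, -0.1, 39.5]
opening: 0.0001
```

```bash
python3 -c "
from h import *
o=state();print(toC(o['tool_pos']))"
```

```text
t 58.52 pos [0.4482 0.0523 0.1202] jawyaw 10.58 approach [ 0.043  0.003 -0.999] F [-11.9  -0.1  39.5] open 0.0001
  q [-0.0525 -0.3216  2.1414  0.0057  1.2785 -0.2387] sum-pi deg -2.48 q4 0.33
[-0.13456377 -0.03573033]
```

step_arm(
  moves=[
    [0, 0, 0, 0.01, 0],
    [0, 0, 0, 0.02, 0],
    [0, 0, 0, 0.03, 0],
    [0, 0, 0, 0.04, 0],
    [0, 0, 0, 0.04, 0],
    [0, 0, -0.02, 0.03, 0],
    [0, 0, -0.02, 0.03, 0],
    [0, 0, 0, 0, 0],
    [0, 0, 0, 0, 0],
  ],
)

```text
t: 59.65
tool_pos: [0.444, 0.0125, 0.3184]
tool_rot: [1.991, 2.401, 0.039]
contact_force: [0.4, -0.5, 0.4]
opening: 0.0004
```

```bash
python3 -c "
from h import *
o,p,c=wr('w28')
p=ctrl.get_image('scene');save(p,'s14');a=p['color'][140:300,230:400,::-1];cv2.imwrite('pics/s14z.png',cv2.resize(a,None,fx=3.5,fy=3.5,interpolation=2))"
```

```text
t 59.65 pos [0.444  0.0125 0.3184] jawyaw 10.67 approach [ 0.033  0.005 -0.999] F [ 0.4 -0.5  0.4] open 0.0004
  q [-0.1456 -0.4579  1.9098  0.0095  1.6574 -0.3308] sum-pi deg -1.85 q4 0.54
```

View pics/s14z.png

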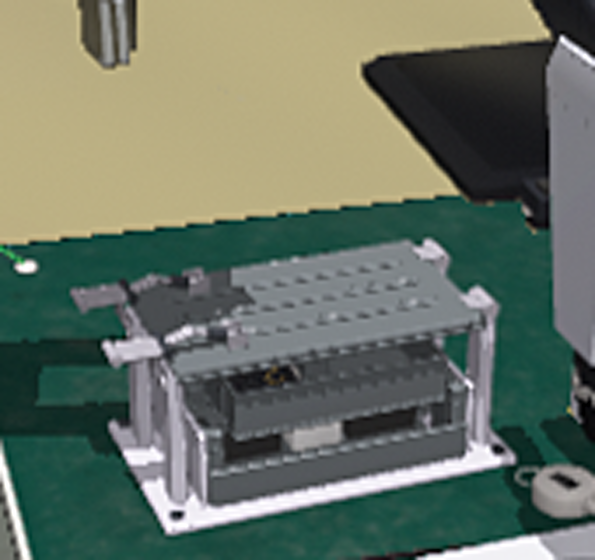

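View pics/w28.png

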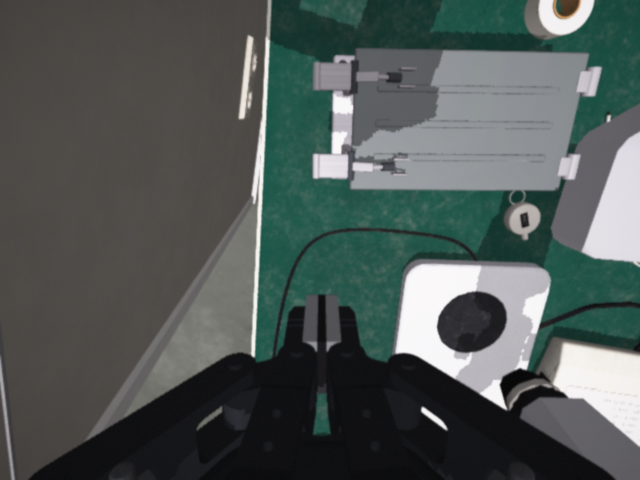

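View pics/s14.png

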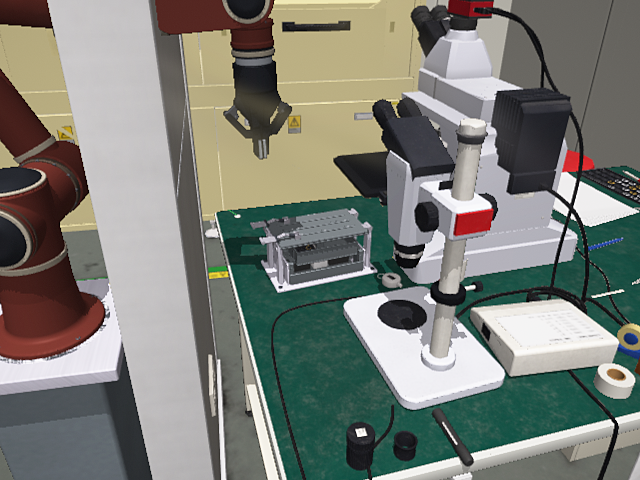

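The bench holds no more blocks or trays. The lid is shut, both tabs lie level, and the arm is clear, so I'm handing the job in.

```bash
python3 -c "
from h import *
print(ctrl.finish_job())"
```

```text
the job is handed in; nothing more can be done
None
```

The job was handed in at about 60 s of the 208 s allowed, with every step done in order; `finish_job` gave no verdict.

- **Blocks:** I found three, two stop blocks and one riser. All were laid in a row on the floor of the lower tote.
- **Die tray:** I found only one, lidded and right way up. It was laid flat on the loose tote's floor.
- **Tote:** It was stacked with its low side towards the carrier's +y. A camera overlay put it within about 1–2 mm of the stacked position.
- **Lid:** I swung it shut. The fingers met its outer face at z = 0.113 m, the height of a fully closed lid.
- **Clips:** I pressed the left, then the right, until each hit its stop.

The last scene and wrist pictures show the lid level, both clip tabs lying flat, the blocks and tray still in place and nothing left on the bench. The counter and roll look undisturbed, and the arm was clear.

- **Press force:** The wrist read up to 32 N on the left clip and 39.5 N on the right when they bottomed out. That was fingertip contact; 39.5 N is just under the 40 N limit set for the arm and gripper body.
- **Tool tilt:** The tool leaned by up to about 5° during the run. No block, tray or tote ended up visibly tilted because of it.
- **Not measured:** The lid and clip angles were judged only from pictures and contact height, as no joint reading was available.

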